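Lay the bottle in the pouring cradle

TASK

The yellow brush is lying across the white wire bottle cradle: put it down flat in the empty part of the top tray of the white tiers. Then take the standing bottle and lay it gently in the cradle, label facing up, neck resting in the fork and foot up against the bar at the handle end, keeping its mouth above its foot all the way so that the lees stay down. Do not push or knock over any of the other things.

Things in the scene. Friction and masses are not known exactly. Their poses are not given: they have to be found in the camera images.
- cradle: Bottle cradle of white steel wire, fixed; origin on the ledge, +x from its loop handle (ends at x -165 mm) to the neck end (+98), +z up, 86 mm wide. A bottle lies in it along +x, 15 degrees up towards the neck end, on two U-shaped ribs 22 and 78 mm from its foot and a neck fork. Level rim wires at y +-40 mm, x -92 to +2, top at z 56.5. Beside the neck only base wires, 6 mm high: room for fingers.
- cradle_heel (a point): Point on the cradle, at (-85, 0, 45) mm in its frame, where the centre of the bottle's underside belongs when it lies home; the bar across the handle end of the rim that stops the foot is then 1.5 mm behind it.
- cradle_neck (a point): Point in the middle of the neck fork (a U of wire, open on top, 37 mm wide at its mouth, its tips 4 mm below the neck's axis), at (79, 0, 89) mm in the cradle's frame, where the bottle's neck point belongs; from cradle_heel to here runs the axis of the bottle lying home.
- bottle: Closed full 25 cl beer bottle, green glass, 0.4 to 0.5 kg, 193 mm tall, loose, standing on the ledge. Origin: centre of its underside; +z to the cap, +x to the label's middle. Body 60 mm across to 93 mm up, shoulder to 127, neck 26 mm across to 180, then a brass-coloured cap 32 mm across. Centre of mass about 80 mm up. A white paper strip runs from the cap down the neck on the label's side.
- bottle_neck (a point): Point on the bottle's axis, 170 mm above its underside, that comes to lie in the neck fork. The neck can be gripped below it, at about 146 mm, clear of the fork.
- bottle_label (a point): Middle of the label (white with a red band, 18 to 82 mm up, 110 degrees around), on the bottle's surface, 50 mm above its underside.
- brush: Yellow silicone pastry brush, 200 mm long, 0.06 kg, loose, lying flat across the cradle's two rim wires. Origin on its underside, +x along it to the head, +z up. Handle 18 mm wide and 10 mm thick from x -105 to +40 mm, head 34 mm wide and 14 mm thick from there to +95. It can be gripped from above at its origin.
- tiers: Three stacking trays of white enamelled steel with dark blue edges on four corner posts, fixed; 280 mm along x, 190 mm along y, walls 4 mm thick and 22 mm high. Origin on the ledge under the middle, +z up. Tray floors at z 30, 125 and 220 mm. A small glass dish stands in the +x, +y corner of the top tray, a blue bowl in the middle tray.
- top_tray (a point): Middle of the floor of the top tray. The free part, where the brush goes, is the half at negative y of the tiers' frame.
- dish_a: Small glass dish, 70 mm across, 28 mm high, in the top tray; leave it alone. Origin under its middle.
- dish_b: Small glass dish, 74 mm across, 30 mm high, on the ledge; leave it alone. Origin under its middle.
- bowl: Blue ceramic bowl, 116 mm across, 55 mm high, in the middle tray; leave it alone.
- scoop: Stainless measuring scoop, cup 54 mm across and 32 mm high with an 85 mm handle, on the ledge; leave it alone.
- tumbler: Beer glass, 68 mm across, 85 mm high, on the ledge; leave it alone.
- sugar_jar: White sugar jar with steel lid, 72 mm across, 95 mm high, on the ledge; leave it alone.
Not all that is in view belongs to the job. Leave any blue or purple look-alike of the bottle alone.

How it is judged (in metres and radians):
At the end, for the whole second after the job is handed in: The bottle lies still in the cradle, foot centre and neck point each within 14 mm of their places, the label direction within 40 degrees of vertical (15 of them are the slope); the brush lies still on the floor of the top tray, flat within 14 degrees (distance between bottle and cradle_heel below 0.014 m and distance between bottle_neck and cradle_neck below 0.014 m and angle between bottle's own x axis and vertical below 0.7 rad and linear speed of each of bottle, brush below 0.02 m/s and x of brush in the frame of tiers between -0.135 and 0.135 m and y of brush in the frame of tiers between -0.09 and 0.09 m and z of brush in the frame of tiers between 0.212 and 0.236 m and angle between the z axis of brush and the z axis of tiers, either way round below 0.25 rad); the robot touches nothing.
It fails at once if the bottle's mouth sinks below its foot (its axis more than 95 degrees from upright) (angle between bottle's own z axis and vertical above 1.66 rad).
It fails at once if the bottle is slammed or pressed hard into the cradle (over 120 N summed over all its contacts there) (contact force between bottle and cradle above 120 N).
It fails at once if the bottle is let fall more than about a centimetre (touching nothing and faster than 0.45 m/s) (contact force between bottle and anything else below 0.05 N and linear speed of bottle above 0.45 m/s).
It fails at once if another thing is pushed more than 30 mm or knocked over (distance of any of dish_a, dish_b, bowl, scoop, tumbler, sugar_jar from where it was at the start of the episode above 0.03 m or angle between any of tumbler, sugar_jar's own z axis and vertical above 0.4 rad).
It also fails if it takes over 66 s, if anything falls off the work surface, if the arm or the gripper's body presses on something with over 40 N, if the wrist force passes 120 N, or if a joint passes its speed limit or range.

ROBOT

A 6-joint arm with a two-finger parallel gripper is mounted at the origin on the work surface. World frame = base frame: x ahead of the robot, y to its left, z up, the work surface at z = 0. Lengths are in mm, angles in degrees, forces in N, time in s.
With the tool pointing down it reaches from about 300 to 850 mm from the base axis. Payload 4.2 kg.
Tool frame: the origin (TCP) lies midway between the tips of the shut fingers; the grasp point (between the pads) lies 19 mm behind it; z points along the fingers, y is the direction in which the jaws open and shut (so a half turn about z gives the same grasp; the last joint's range is limited). The gripper opens to 91 mm and grips with 3 to 60 N. Pads are 32 mm wide; open, the fingers measure 118 mm over their backs; the gripper's body (76 mm by 178 mm) begins 60 mm behind the grasp point.
Start: joints at [63.598, 18.312, 89.639, -0, 72.044, -1.146], TCP at [245.337, 520.054, 179.376] pointing down, gripper open.
Joint ranges: [-177.97, 177.97], [-48.28, 115.42], [12.27, 149.76], [-77.06, 257.06], [2.81, 150.46], [-146.56, 146.56]. Speed limits (degrees/s): [147.25, 147.25, 180, 180, 180, 180].

INTERFACE

Orientations are given as [roll, pitch, yaw] about the fixed x, y, z axes, in that order (R = Rz(yaw) Ry(pitch) Rx(roll)).
In Python, from workcell import env gives the robot as it stands.
- The arm moves only by the shell command python3 -m jog 'ROWS' [FORCE]. ROWS is JSON, a list of rows, each an object of numbers: "dx", "dy", "dz": the shift along the world's x, y, z in m; "wx", "wy", "wz": the turn, a rotation vector about the world's x, y, z in rad; "grip": the gripper's target within -1 to 1 (shut at 1, half-way at 0, fully open at -1). In form: [{"dx": .., "dy": .., "dz": .., "wx": .., "wy": .., "wz": .., "grip": ..}, ...]. A call has 1 to 10 rows; each row shifts and turns the commanded pose from where the row before left it; what a row does not reach is not made up. A row lasts 1/10 s, in which the tool goes at most 50 mm and 8.59 degrees, less where a joint would pass 70% of its speed; a pose out of reach is approached as far as the arm can. A call with a gripper value outside its range is refused whole. The fingers move at their own pace and stop on an object; FORCE is the grip in N (left out, the last holds). Time passes only in rows, so rows that do not move let the fingers close. It gives the time, the measured TCP pose, the force and the opening at its end, in the units of the state.
- env.state(): the state, without advancing time (a new reading comes with each control period).
- env.grab_frame(name): name is "scene" or "top" or "wrist"; returns the picture (400x640x3 uint8, red, green, blue); there is no depth.
- env.get_calibration(name): a dict with "fx", "fy", "cx", "cy" (pixels), "R" (3x3) and "t" (3): a world point X has camera coordinates R X + t. Camera axes: x right, y down, z forward; pixel columns grow to the right and rows downward; lengths in mm; the calibration is good to about 2 mm. A picture is of the moment at which its call begins: read the wrist's pose just before it. get_calibration takes no time and is no camera call; for the wrist camera it gives the pose at the moment of the call.
- env.job_done(): hands the job in, once; it reports no verdict.
The state is a dict: "time_s": time; "qpos": joint angles; "qvel": joint speeds; "effort": joint torques, N m; "ee_pos": TCP position; "ee_rot": TCP orientation; "force": force on the tool from outside, world axes, zero at the start; "torque": the same for the moment, N m; "gripper_width": finger opening in mm.
Only numpy, scipy, OpenCV 4.12 (cv2) and the standard library are available. Lean on these libraries where they do the work, as an engineer would, in place of code of your own. Each camera call takes 0.05 s, during which the arm holds its last target. There are 200 camera calls.

## Working session

There is one attempt and no reset: what is moved stays moved. The work goes in short steps, Python scripts to look and compute and a shell command to move; the robot and the scene stay as the last step left them, time stands still between calls to the robot, and variables do not carry over. Pictures are saved under pics/ and viewed, about 8 in all and at most 12, crops included, and the job is handed in when it is done.

```bash
mkdir -p pics; ls; python3 - <<'E'
from workcell import env
import cv2, numpy as np
a=env.grab_frame("scene");b=env.grab_frame("top")
cv2.imwrite("pics/s0.png",a[:,:,::-1]);cv2.imwrite("pics/t0.png",b[:,:,::-1])
for n in("scene","top","wrist"):
    c=env.get_calibration(n);R=np.array(c["R"]);print(n,c["fx"],c["cx"],c["cy"],"pos",-R.T@np.array(c["t"]),R[2].round(2))
print(env.state())
E
```

```text
pics
scene 401.0189061092088 322.7978103005499 200.6300406877412 pos [1120.94167742 -539.67438849  910.05957808] [-0.52  0.47 -0.72]
top 512.4817312170984 315.603929800883 195.72282226348477 pos [ 325.80585138  -15.78313971 1794.5782957 ] [ 0.14  0.01 -0.99]
wrist 307.9658763998149 319.07604481851877 197.72984549190886 pos [183.06005751 549.08575698 383.46807076] [ 0.22 -0.11 -0.97]
{'time_s': 0.1, 'qpos': array([ 6.35968054e+01,  1.83504435e+01,  8.96990511e+01, -1.18918582e-03,
        7.20415892e+01, -1.14563712e+00]), 'qvel': array([-0.09399538, -0.14632043, -0.29114844, -0.07106099,  0.04433664,
        0.03360595]), 'effort': array([-6.64681211e-04, -4.13330519e+01, -2.32511097e+01,  7.27762934e-02,
        4.20938933e-02, -6.71524072e-05]), 'ee_pos': array([245.13234844, 519.59134337, 178.58213086]), 'ee_rot': array([-1.79908912e+02, -6.90672933e-04,  1.54742809e+02]), 'force': array([-0.41767906, -0.07306887,  0.77610404]), 'torque': array([ 0.00957059, -0.00818314, -0.00571846]), 'gripper_width': 91.5162715410405}
```

View pics/s0.png

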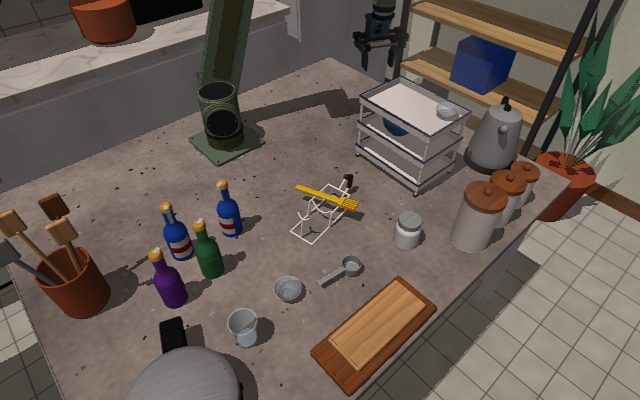

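View pics/t0.png

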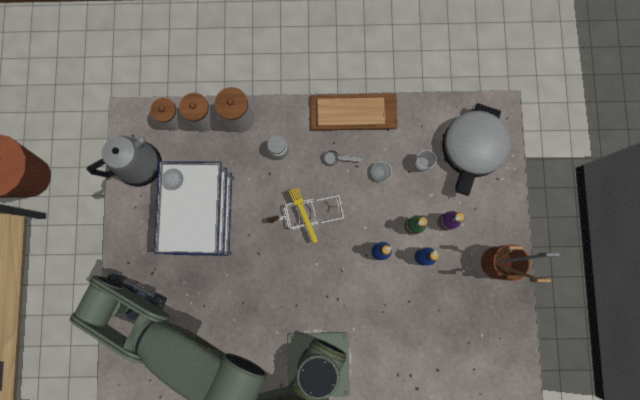

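The green bottle (scene (207,250), top (417,225)) stands among the blue look-alikes at scene (178,232) and (229,210) and the purple one at (170,280). Only the green one fits. The cradle is at top (313,212) with the brush across it, the handle points to image left, and the tray is at (190,208). Next is an enlarged crop to confirm.

```bash
cat > h.py <<'E'
import numpy as np, cv2
from workcell import env
def ray(c,u,v,z):
    R=np.array(c["R"]);t=np.array(c["t"]);o=-R.T@t
    d=R.T@np.array([(u-c["cx"])/c["fx"],(v-c["cy"])/c["fy"],1]);return o+d*(z-o[2])/d[2]
def proj(c,X):
    p=np.array(c["R"])@np.array(X,float)+np.array(c["t"]);return np.array([c["cx"]+c["fx"]*p[0]/p[2],c["cy"]+c["fy"]*p[1]/p[2]])
def hold(p): return cv2.imwrite
E
python3 - <<'E'
from h import *
t=cv2.imread("pics/t0.png");s=cv2.imread("pics/s0.png")
a=cv2.resize(t[180:260,262:362],None,fx=4,fy=4,interpolation=cv2.INTER_CUBIC)
b=cv2.resize(t[190:270,362:462],None,fx=4,fy=4,interpolation=cv2.INTER_CUBIC)
c=cv2.resize(s[170:245,280:380],None,fx=4,fy=4,interpolation=cv2.INTER_CUBIC)[:280]
d=cv2.resize(s[210:280,150:250],None,fx=4,fy=4,interpolation=cv2.INTER_CUBIC)
cv2.imwrite("pics/c0.png",np.vstack([np.hstack([a,b]),np.hstack([c,d])]))
c=env.get_calibration("top")
for n,u,v,z in [("tray TL",158,163,242),("TR",220,163,242),("BL",155,253,242),("BR",218,253,242),("dish_a",173,179,230),("bottlecap",423,217,193),("blue1cap",386,249,193),("blue2",434,253,193),("purple",459,216,193)]: print(n,ray(c,u,v,z).round())
E
```

```text
tray TL [652. 486. 242.]
TR [648. 293. 242.]
BL [375. 488. 242.]
BR [372. 297. 242.]
dish_a [603. 441. 230.]
bottlecap [ 474. -335.  193.]
blue1cap [ 377. -216.  193.]
blue2 [ 362. -364.  193.]
purple [ 476. -448.  193.]
```

View pics/c0.png

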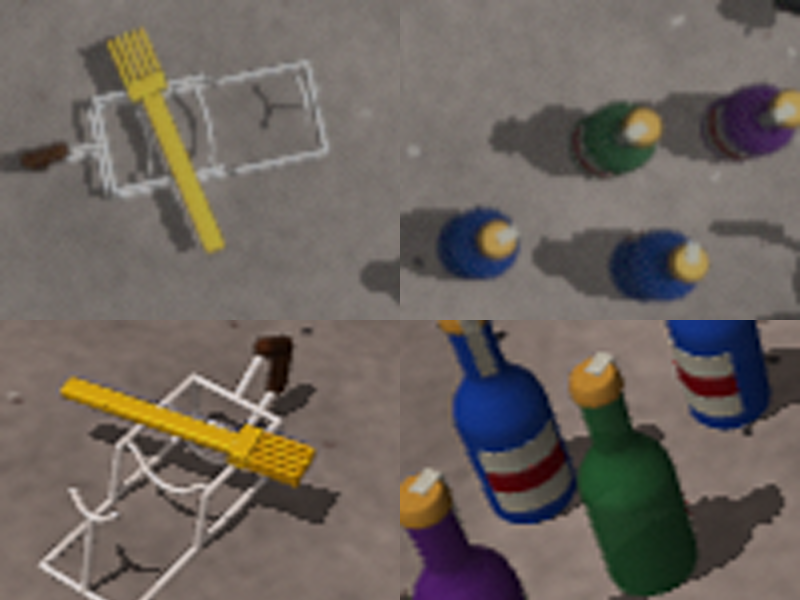

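```bash
python3 - <<'E'
from h import *
c=env.get_calibration("top")
A=lambda u,v,z:ray(c,262+u/4,180+v/4,z)
B=lambda u,v,z:ray(c,362+(u-400)/4,190+v/4,z)
f=lambda *a:[round(float(x),1) for x in a]
# base rectangle (z=3), rim (z=55)
n1,n2=A(310,66,4),A(325,149,4); h1,h2=A(95,97,55),A(118,193,55)
e=(n1+n2)/2-(h1+h2)/2; yaw=np.degrees(np.arctan2(e[1],e[0]))
print("neck end",f(*n1),f(*n2),"heel bar",f(*h1),f(*h2),"yaw",yaw,"len",np.hypot(*e[:2]))
m=np.degrees(np.arctan2(*( (n1-n2)[[1,0]])));print("cross dir",m, np.degrees(np.arctan2(*((h1-h2)[[1,0]]))))
hd,tl=A(133,37,65),A(214,247,64);d=hd-tl;b=tl+d/np.linalg.norm(d)*105
print("brush head",f(*hd),"tail",f(*tl),"len",np.linalg.norm(d),"az",np.degrees(np.arctan2(d[1],d[0])),"origin",f(*b))
print("cap",f(*B(643,127,193)),"body",f(*B(618,138,90)),"strip end",f(*B(630,136,193)))
print("label bottom edge pts",f(*B(577,140,60)),f(*B(612,172,60)))
print("blue1",f(*B(497,239,193)))
print("scoop etc", f(*ray(c,278,148,95)),f(*ray(c,380,173,30)))
E
```

```text
neck end [569.7, -82.7, 4.0] [496.0, -94.1, 4.0] heel bar [539.3, 103.6, 55.0] [456.8, 84.8, 55.0] yaw -79.20221790540135 len 185.89430240402763
cross dir 8.846028584839733 12.875186271352476
brush head [589.1, 70.0, 65.0] tail [409.2, 3.8, 64.0] len 191.67280322050374 az 20.205109398461982 origin [507.7, 40.1, 64.5]
cap [459.6, -333.8, 193.0] body [459.4, -333.1, 90.0] strip end [452.7, -323.4, 193.0]
label bottom edge pts [460.7, -304.1, 60.0] [433.1, -332.4, 60.0]
blue1 [374.5, -216.9, 193.0]
scoop etc [727.2, 125.6, 95.0] [646.4, -225.0, 30.0]
```

The numbers agree: the cradle axis points to azimuth −79° with its origin near (514, 8), the brush is at (508, 40) with azimuth 20°, the bottle at (460, −333) with its label towards about 125°, and the tray centre is about (512, 391). I'll set out for the brush, raising the arm first.

```bash
python3 -m jog '[{"dz":0.04,"grip":0},{"dz":0.045,"grip":0},{"dz":0.045,"grip":0},{"dx":0.019,"dy":-0.034,"dz":0.03,"wz":0.057,"grip":0},{"dx":0.019,"dy":-0.034,"wz":0.057,"grip":0},{"dx":0.019,"dy":-0.034,"wz":0.057,"grip":0},{"dx":0.019,"dy":-0.034,"wz":0.057,"grip":0},{"dx":0.019,"dy":-0.034,"wz":0.057,"grip":0},{"dx":0.019,"dy":-0.034,"wz":0.057,"grip":0},{"dx":0.019,"dy":-0.034,"wz":0.057,"grip":0}]' && python3 -m jog '[{"dx":0.019,"dy":-0.034,"wz":0.057,"grip":0},{"dx":0.019,"dy":-0.034,"wz":0.057,"grip":0},{"dx":0.019,"dy":-0.034,"wz":0.057,"grip":0},{"dx":0.019,"dy":-0.034,"wz":0.057,"grip":0},{"dx":0.019,"dy":-0.034,"wz":0.057,"grip":0},{"dx":0.019,"dy":-0.034,"wz":0.057,"grip":0},{"dx":0.019,"dy":-0.036,"wz":0.057,"grip":0},{"dz":-0.04,"grip":0},{"dz":-0.04,"grip":0},{"grip":0}]'
python3 - <<'E'
from h import *
s=env.state();print(s["qpos"].round(1))
c=env.get_calibration("wrist");a=env.grab_frame("wrist");cv2.imwrite("pics/w1.png",a[:,:,::-1])
for p in [(507.7,40.1,66),(409,4,66),(589,70,66),(514.5,7.8,3)]: print(p,proj(c,p).round())
E
```

```text
[63.6 18.4 89.7 -0.  72.  -1.1]
(507.7, 40.1, 66) [ 91. 493.]
(409, 4, 66) [ 26. 453.]
(589, 70, 66) [141. 524.]
(514.5, 7.8, 3) [105. 456.]invalid input
```

View pics/w1.png

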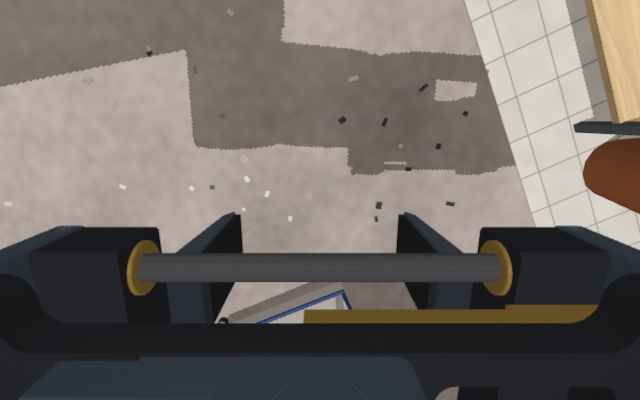

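The wrist picture (view 4) only shows the floor and the gripper, with its fingertips at about (240,215) and (400,215). The move was refused, so I'll write every key out.

```bash
python3 -m jog '[{"dx":0,"dy":0,"dz":0.04,"wx":0,"wy":0,"wz":0,"grip":0},{"dx":0,"dy":0,"dz":0.045,"wx":0,"wy":0,"wz":0,"grip":0},{"dx":0,"dy":0,"dz":0.045,"wx":0,"wy":0,"wz":0,"grip":0},{"dx":0.019,"dy":-0.034,"dz":0.03,"wx":0,"wy":0,"wz":0.057,"grip":0},{"dx":0.019,"dy":-0.034,"dz":0,"wx":0,"wy":0,"wz":0.057,"grip":0},{"dx":0.019,"dy":-0.034,"dz":0,"wx":0,"wy":0,"wz":0.057,"grip":0},{"dx":0.019,"dy":-0.034,"dz":0,"wx":0,"wy":0,"wz":0.057,"grip":0},{"dx":0.019,"dy":-0.034,"dz":0,"wx":0,"wy":0,"wz":0.057,"grip":0},{"dx":0.019,"dy":-0.034,"dz":0,"wx":0,"wy":0,"wz":0.057,"grip":0},{"dx":0.019,"dy":-0.034,"dz":0,"wx":0,"wy":0,"wz":0.057,"grip":0}]'
```

```text
time_s: 1.15
ee_pos: [378.7, 280.5, 339.2]
ee_rot: [-180.0, -0.0, 177.8]
force: [-0.3, -0.3, -0.3]
gripper_width: 45.6
```

```bash
python3 -m jog '[{"dx":0.0185,"dy":-0.0343,"dz":0,"wx":0,"wy":0,"wz":0.056,"grip":0},{"dx":0.0185,"dy":-0.0343,"dz":0,"wx":0,"wy":0,"wz":0.056,"grip":0},{"dx":0.0185,"dy":-0.0343,"dz":0,"wx":0,"wy":0,"wz":0.056,"grip":0},{"dx":0.0185,"dy":-0.0343,"dz":0,"wx":0,"wy":0,"wz":0.056,"grip":0},{"dx":0.0185,"dy":-0.0343,"dz":-0.03,"wx":0,"wy":0,"wz":0.056,"grip":0},{"dx":0.0185,"dy":-0.0343,"dz":-0.03,"wx":0,"wy":0,"wz":0.056,"grip":0},{"dx":0.0185,"dy":-0.0343,"dz":-0.03,"wx":0,"wy":0,"wz":0.056,"grip":0},{"dx":0,"dy":0,"dz":-0.04,"wx":0,"wy":0,"wz":0,"grip":0},{"dx":0,"dy":0,"dz":-0.04,"wx":0,"wy":0,"wz":0,"grip":0},{"dx":0,"dy":0,"dz":0,"wx":0,"wy":0,"wz":0,"grip":0}]'
python3 - <<'E'
from h import *
s=env.state();print(s["qpos"].round(1),s["ee_pos"].round(1),s["ee_rot"].round(1))
c=env.get_calibration("wrist");a=env.grab_frame("wrist")[:,:,::-1].copy();b=env.grab_frame("scene")[:,:,::-1]
for p in [(507.7,40.1,66),(409,4,66),(589,70,66)]:
    q=proj(c,p);print(p,q.round());cv2.circle(a,tuple(int(x) for x in q),4,(255,0,255),1)
cv2.imwrite("pics/w2.png",np.hstack([cv2.resize(a,(480,300)),cv2.resize(b[130:330,220:420],(300,300))]))
E
```

```text
time_s: 2.15
ee_pos: [503.4, 41.3, 164.1]
ee_rot: [179.8, -0.7, -160.0]
force: [-1.0, 0.3, -0.7]
gripper_width: 45.7
[   3.4   13.1   99.4    0.    68.3 -106.6] [503.4  41.3 164.1] [ 179.8   -0.7 -160. ]
(507.7, 40.1, 66) [317. 195.]
(409, 4, 66) [316.  85.]
(589, 70, 66) [317. 273.]
```

View pics/w2.png

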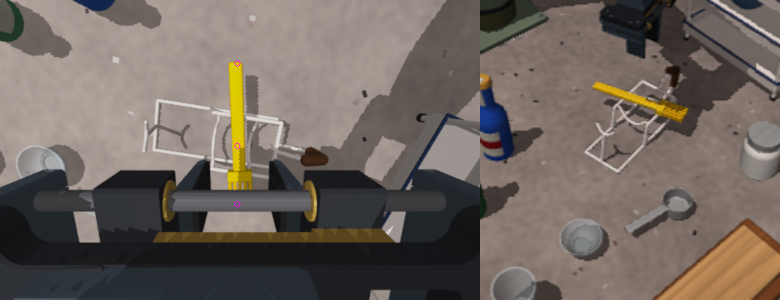

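The brush runs straight between the jaws and its tail sits at the predicted mark (view 5). Descending.

```bash
python3 -m jog '[{"dx":0,"dy":0,"dz":-0.03,"wx":0,"wy":0,"wz":0,"grip":0},{"dx":0,"dy":0,"dz":-0.03,"wx":0,"wy":0,"wz":0,"grip":0},{"dx":0,"dy":0,"dz":-0.02,"wx":0,"wy":0,"wz":0,"grip":0},{"dx":0,"dy":0,"dz":0,"wx":0,"wy":0,"wz":0,"grip":0},{"dx":0,"dy":0,"dz":0,"wx":0,"wy":0,"wz":0,"grip":0}]'
```

```text
time_s: 2.75
ee_pos: [509.8, 42.4, 91.7]
ee_rot: [-179.9, 0.2, -159.9]
force: [0.5, 0.3, -0.1]
gripper_width: 45.7
```

```bash
python3 -m jog '[{"dx":-0.001,"dy":-0.002,"dz":-0.015,"wx":0,"wy":0,"wz":0,"grip":0},{"dx":0,"dy":0,"dz":-0.015,"wx":0,"wy":0,"wz":0,"grip":0},{"dx":0,"dy":0,"dz":0,"wx":0,"wy":0,"wz":0,"grip":0},{"dx":0,"dy":0,"dz":0,"wx":0,"wy":0,"wz":0,"grip":0},{"dx":0,"dy":0,"dz":0,"wx":0,"wy":0,"wz":0,"grip":0}]' 15
```

```text
time_s: 3.25
ee_pos: [508.3, 40.1, 61.1]
ee_rot: [-179.9, 0.2, -159.9]
force: [-0.2, -0.2, -0.0]
gripper_width: 45.9
```

```bash
python3 -m jog '[{"dx":0,"dy":0,"dz":-0.0025,"wx":0,"wy":0,"wz":0,"grip":0},{"dx":0,"dy":0,"dz":0,"wx":0,"wy":0,"wz":0,"grip":1},{"dx":0,"dy":0,"dz":0,"wx":0,"wy":0,"wz":0,"grip":1},{"dx":0,"dy":0,"dz":0,"wx":0,"wy":0,"wz":0,"grip":1},{"dx":0,"dy":0,"dz":0,"wx":0,"wy":0,"wz":0,"grip":1},{"dx":0,"dy":0,"dz":0,"wx":0,"wy":0,"wz":0,"grip":1},{"dx":0,"dy":0,"dz":0,"wx":0,"wy":0,"wz":0,"grip":1}]' 20
```

```text
time_s: 3.95
ee_pos: [506.8, 39.9, 56.9]
ee_rot: [180.0, 0.0, -159.9]
force: [-0.0, -0.4, -0.9]
gripper_width: 1.5
```

```bash
python3 - <<'E'
from h import *
a=env.grab_frame("wrist")[:,:,::-1];b=env.grab_frame("scene")[:,:,::-1]
print(env.state()["gripper_width"])
cv2.imwrite("pics/w3.png",np.hstack([cv2.resize(a,(480,300)),cv2.resize(b[150:250,270:370],(300,300),interpolation=2)]))
E
```

```text
0.4826966650376329
```

View pics/w3.png

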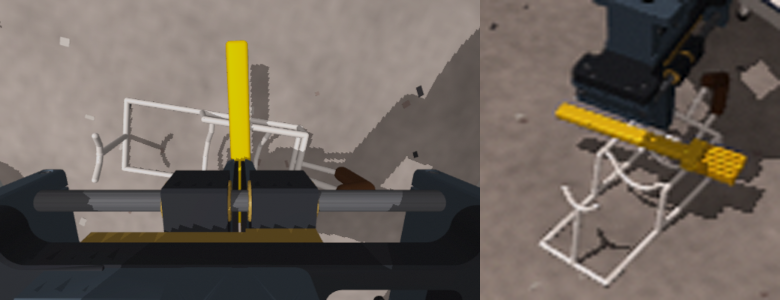

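```bash
python3 - <<'E'
from h import *
c=env.get_calibration("wrist");s=env.state();print(s["ee_pos"].round(1))
k=640/480
print("tail",[ray(c,237*k,42*k,z).round(1) for z in (50,66,80)], "tcp px/k",(proj(c,s["ee_pos"])/k).round())
print("brush edges",(proj(c,(498,37,66))/k).round(),(proj(c,(507,40,66))/k).round(), ray(c,228*k,42*k,66).round(1),ray(c,246*k,42*k,66).round(1))
c=env.get_calibration("scene")
for n,u,v in [("tail",555,108),("head",745,165)]:
  for z in (56,66,76,86): print(n,z,ray(c,270+(u-480)/3,150+v/3,z).round())
print(((proj(c,s["ee_pos"])-[270,150])*3+[480,0]).round())
E
```

```text
[506.9  39.9  56.9]
tail [array([406.3,   0.6,  50. ]), array([409. ,   1.7,  66. ]), array([411.4,   2.7,  80. ])] tcp px/k [240. 166.]
brush edges [240. 159.] [240. 169.] [411.4  -4.9  66. ] [406.6   8.3  66. ]
tail 56 [402.   2.  56.]
tail 66 [410.  -4.  66.]
tail 76 [419. -11.  76.]
tail 86 [427. -17.  86.]
head 56 [589.  90.  56.]
head 66 [595.  83.  66.]
head 76 [601.  75.  76.]
head 86 [608.  68.  86.]
[651. 144.]
```

The fingers are shut, and the brush still lies flat and undisturbed below or between them (view 6). The force is about zero, so they closed above it. The cradle's ribs allow going down to about z 48, so I'll reopen, go about 8 mm lower and try again.

```bash
python3 -m jog '[{"dx":0,"dy":0,"dz":0,"wx":0,"wy":0,"wz":0,"grip":0.1},{"dx":0,"dy":0,"dz":0,"wx":0,"wy":0,"wz":0,"grip":0.1},{"dx":0,"dy":0,"dz":0,"wx":0,"wy":0,"wz":0,"grip":0.1},{"dx":0,"dy":0,"dz":0,"wx":0,"wy":0,"wz":0,"grip":0.1}]' && python3 -m jog '[{"dx":0,"dy":0,"dz":-0.004,"wx":0,"wy":0,"wz":0,"grip":0.1},{"dx":0,"dy":0,"dz":-0.004,"wx":0,"wy":0,"wz":0,"grip":0.1},{"dx":0,"dy":0,"dz":0,"wx":0,"wy":0,"wz":0,"grip":0.1}]' && python3 -m jog '[{"dx":0,"dy":0,"dz":0,"wx":0,"wy":0,"wz":0,"grip":1},{"dx":0,"dy":0,"dz":0,"wx":0,"wy":0,"wz":0,"grip":1},{"dx":0,"dy":0,"dz":0,"wx":0,"wy":0,"wz":0,"grip":1},{"dx":0,"dy":0,"dz":0,"wx":0,"wy":0,"wz":0,"grip":1}]' 20
```

```text
time_s: 4.45
ee_pos: [506.8, 39.9, 56.9]
ee_rot: [180.0, -0.0, -159.9]
force: [1.0, 0.1, -0.0]
gripper_width: 29.4
time_s: 4.75
ee_pos: [506.2, 39.9, 48.1]
ee_rot: [180.0, -0.1, -159.9]
force: [-0.3, -0.1, -0.3]
gripper_width: 41.2
time_s: 5.15
ee_pos: [506.9, 40.0, 49.0]
ee_rot: [180.0, 0.0, -159.9]
force: [0.8, 0.3, -0.0]
gripper_width: 12.0
```

```bash
python3 -m jog '[{"dx":0,"dy":0,"dz":0,"wx":0,"wy":0,"wz":0,"grip":1},{"dx":0,"dy":0,"dz":0,"wx":0,"wy":0,"wz":0,"grip":1},{"dx":0,"dy":0,"dz":0,"wx":0,"wy":0,"wz":0,"grip":1}]' 20
python3 - <<'E'
from h import *
a=env.grab_frame("wrist")[:,:,::-1];b=env.grab_frame("scene")[:,:,::-1]
print(env.state()["gripper_width"])
cv2.imwrite("pics/w4.png",np.hstack([cv2.resize(a[150:270,250:390],(480,411),interpolation=2),cv2.resize(b[165:225,295:341],(315,411),interpolation=2)]))
E
```

```text
time_s: 5.45
ee_pos: [506.8, 40.0, 48.9]
ee_rot: [180.0, -0.0, -159.9]
force: [-0.5, 0.7, -0.4]
gripper_width: 0.5
0.6217734764896984
```

View pics/w4.png

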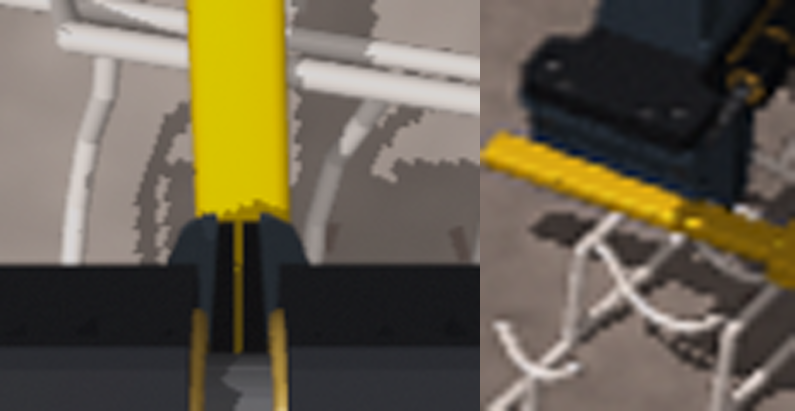

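```bash
python3 - <<'E'
from h import *
from scipy.spatial.transform import Rotation as Ro
c=env.get_calibration("wrist");s=env.state()
R=Ro.from_euler("xyz",s["ee_rot"],degrees=True).as_matrix()
for x in (0,10,16):
  for d in (0,10,19): print(x,d,(( proj(c,s["ee_pos"]+R@[x,0,-d])-[250,150])*3.43).round())
# brush width cues: edges at crop cols 193..289 row 200
for z in (40,45,50,57,66):
  p=ray(c,250+193/3.43,150+190/3.43,z);q=ray(c,250+289/3.43,150+190/3.43,z);print(z,np.linalg.norm(p-q).round(1),p.round())
print(s["force"],s["torque"])
E
```

```text
0 0 [239. 244.]
0 10 [239. 260.]
0 19 [239. 276.]
10 0 [239. 197.]
10 10 [239. 211.]
10 19 [239. 225.]
16 0 [239. 168.]
16 10 [239. 181.]
16 19 [240. 194.]
40 20.2 [502.  28.  40.]
45 19.7 [500.  28.  45.]
50 19.2 [499.  27.  50.]
57 18.6 [497.  27.  57.]
66 17.7 [495.  26.  66.]
[-0.33962544  0.51058504  0.30078886] [0.03166617 0.03880035 0.05282569]
```

This crop (view 7) shows the fingertips shut, right at the top face of the brush at about (240,215). The brush's apparent width puts its top near z 63–66, so the fingertips seem to sit about 17 mm above the reported TCP. I'll go lower, with the fingers only moderately open.

```bash
python3 -m jog '[{"dx":0,"dy":0,"dz":0.006,"wx":0,"wy":0,"wz":0,"grip":0.2},{"dx":0,"dy":0,"dz":0,"wx":0,"wy":0,"wz":0,"grip":0.2},{"dx":0,"dy":0,"dz":0,"wx":0,"wy":0,"wz":0,"grip":0.2},{"dx":0,"dy":0,"dz":0,"wx":0,"wy":0,"wz":0,"grip":0.2},{"dx":0,"dy":0,"dz":0,"wx":0,"wy":0,"wz":0,"grip":0.2},{"dx":0,"dy":0,"dz":0,"wx":0,"wy":0,"wz":0,"grip":0.2}]' && python3 -m jog '[{"dx":0,"dy":0,"dz":-0.005,"wx":0,"wy":0,"wz":0,"grip":0.2},{"dx":0,"dy":0,"dz":-0.005,"wx":0,"wy":0,"wz":0,"grip":0.2},{"dx":0,"dy":0,"dz":-0.003,"wx":0,"wy":0,"wz":0,"grip":0.2},{"dx":0,"dy":0,"dz":0,"wx":0,"wy":0,"wz":0,"grip":0.2}]' && python3 -m jog '[{"dx":0,"dy":0,"dz":0,"wx":0,"wy":0,"wz":0,"grip":1},{"dx":0,"dy":0,"dz":0,"wx":0,"wy":0,"wz":0,"grip":1},{"dx":0,"dy":0,"dz":0,"wx":0,"wy":0,"wz":0,"grip":1},{"dx":0,"dy":0,"dz":0,"wx":0,"wy":0,"wz":0,"grip":1},{"dx":0,"dy":0,"dz":0,"wx":0,"wy":0,"wz":0,"grip":1},{"dx":0,"dy":0,"dz":0,"wx":0,"wy":0,"wz":0,"grip":1}]' 20
```

```text
time_s: 6.15
ee_pos: [506.8, 39.9, 54.8]
ee_rot: [180.0, -0.0, -159.9]
force: [-0.3, 0.5, -0.6]
gripper_width: 36.5
time_s: 6.55
ee_pos: [506.3, 39.9, 41.1]
ee_rot: [180.0, -0.1, -159.9]
force: [-1.4, 0.2, 0.5]
gripper_width: 36.0
time_s: 7.15
ee_pos: [506.9, 40.0, 41.9]
ee_rot: [180.0, 0.0, -159.9]
force: [-0.1, -0.2, 0.2]
gripper_width: 0.5
```

```bash
python3 - <<'E'
from h import *
a=env.grab_frame("wrist")[:,:,::-1];b=env.grab_frame("scene")[:,:,::-1]
cv2.imwrite("pics/w5.png",np.hstack([cv2.resize(a[130:290,230:410],(450,400),interpolation=2),cv2.resize(b[150:220,290:350],(343,400),interpolation=2)]))
E
```

```text
(no output)
```

View pics/w5.png

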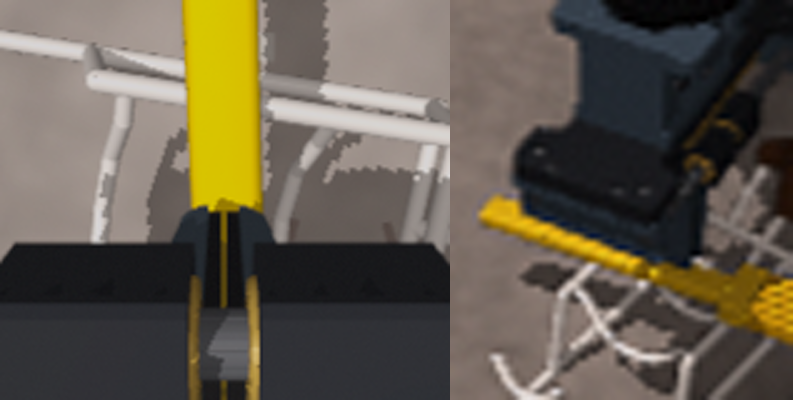

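```bash
python3 - <<'E'
from h import *
from scipy.spatial.transform import Rotation as Ro
s=env.state();e=s["ee_pos"];R=Ro.from_euler("xyz",s["ee_rot"],degrees=True).as_matrix()
c=env.get_calibration("scene")
f=lambda X:((proj(c,X)-[290,150])*5.72+[450,0]).round()
print("tcp",f(e),"grasp",f(e+R@[0,0,-19]),"brush top at origin",f((507,40,66)),"brush bottom tail",f((409,4,57)),"head",f((597,73,66)))
for x in(-38,38):
  for y in(-89,-35,35,89): print("body",x,y,f(e+R@[x,y,-79]),f(e+R@[x,y,-139]))
b=env.grab_frame("scene")[:,:,::-1];t=env.grab_frame("top")[:,:,::-1];w=env.grab_frame("wrist")[:,:,::-1]
cv2.imwrite("pics/s6.png",b);cv2.imwrite("pics/t6.png",t);cv2.imwrite("pics/w6.png",w)
# brush length in scene px and top edges: yellow mask extents
for n,im in(("scene",b),("wrist",w)):
  h=cv2.cvtColor(im,cv2.COLOR_BGR2HSV);m=cv2.inRange(h,(22,180,120),(33,255,255));ys,xs=np.nonzero(m);k=(ys<330)
  print(n,xs[k].min(),xs[k].max(),ys[k].min(),ys[k].max())
  for y in range(60,300,15):
    r=np.nonzero(m[y])[0]
    if n=="wrist" and len(r): print(y,r.min(),r.max(),len(r))
E
```

```text
tcp [661. 295.] grasp [662. 269.] brush top at origin [662. 263.] brush bottom tail [490. 210.] head [830. 326.]
body -38 -89 [649. 324.] [650. 234.]
body -38 -35 [700. 254.] [703. 163.]
body -38 35 [762. 168.] [768.  78.]
body -38 89 [807. 106.] [814.  16.]
body 38 -89 [510. 270.] [505. 180.]
body 38 -35 [564. 203.] [562. 112.]
body 38 35 [630. 121.] [630.  31.]
body 38 89 [677.  62.] [680. -28.]
scene 296 357 185 208
wrist 299 334 48 225
60 300 330 31
75 300 330 31
90 301 331 31
105 302 331 30
120 303 331 29
135 303 332 30
150 304 332 29
165 305 333 29
180 305 333 29
195 306 333 28
210 307 334 28
225 319 319 1
```

```bash
python3 - <<'E'
from h import *
a=cv2.imread("pics/s0.png");b=cv2.imread("pics/s6.png")
f=lambda im:cv2.resize(im[165:215,290:360],(392*2//2,280),interpolation=cv2.INTER_NEAREST)
t=cv2.imread("pics/t6.png");w=cv2.imread("pics/w6.png")
cv2.imwrite("pics/v9.png",np.vstack([np.hstack([f(a),f(b)]),np.hstack([cv2.resize(t[180:260,262:374],(392,280)),cv2.resize(w[180:260,264:376],(392,280),interpolation=0)])]))
E
```

```text
(no output)
```

View pics/v9.png

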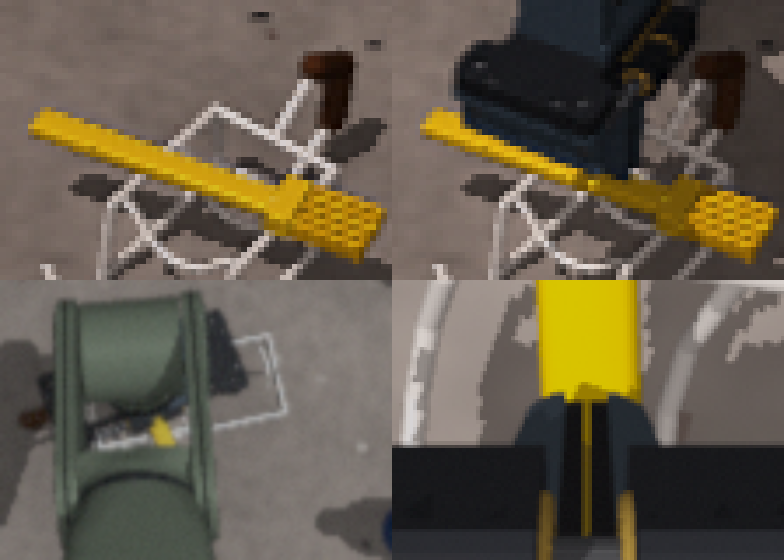

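View 9 shows the gripper body at its expected height, but no fingertip below the brush. I'll feel for it: lower the shut fingers in small steps and read the force.

```bash
for i in 1 2 3; do python3 -m jog '[{"dx":0,"dy":0,"dz":-0.003,"wx":0,"wy":0,"wz":0,"grip":1},{"dx":0,"dy":0,"dz":0,"wx":0,"wy":0,"wz":0,"grip":1}]' | tr '\n' ' '; done; python3 - <<'E'
from h import *
w=env.grab_frame("wrist")[:,:,::-1];cv2.imwrite("pics/w7.png",w);b=env.grab_frame("scene")[:,:,::-1];cv2.imwrite("pics/s7.png",b)
for n in ("w6","w7"):
  im=cv2.imread(f"pics/{n}.png");m=cv2.inRange(cv2.cvtColor(im,cv2.COLOR_BGR2HSV),(22,180,120),(33,255,255))
  print(n,[(y,int(np.nonzero(m[y])[0].min()),int(np.nonzero(m[y])[0].max())) for y in (60,120,180,204,208,210,212,214,216) if m[y].any()])
E
```

```text
time_s: 7.6 ee_pos: [506.5, 39.9, 38.5] ee_rot: [180.0, -0.0, -159.9] force: [-0.3, -0.3, -0.4] gripper_width: 0.4 time_s: 7.8 ee_pos: [506.5, 39.9, 35.4] ee_rot: [180.0, -0.0, -159.9] force: [0.1, -0.5, 0.2] gripper_width: 0.4 time_s: 8.0 ee_pos: [506.5, 40.0, 32.5] ee_rot: [180.0, -0.0, -159.9] force: [0.6, 0.5, 0.3] gripper_width: 0.4 w6 [(60, 300, 330), (120, 303, 331), (180, 305, 333), (204, 306, 333), (208, 307, 334), (210, 307, 334), (212, 307, 334), (214, 314, 319), (216, 319, 319)]
w7 [(60, 298, 331), (120, 301, 332), (180, 304, 334), (204, 305, 334), (208, 305, 334), (210, 306, 334), (212, 306, 334), (214, 314, 334), (216, 319, 319)]
```

Comparing pictures, the fingertips stay at image row 213. With the 91 mm opening that puts them about 33 mm behind the reported TCP. If so, contact with the brush top should come about now. I'll keep feeling downwards.

```bash
for i in 1 2 3 4; do python3 -m jog '[{"dx":0,"dy":0,"dz":-0.0015,"wx":0,"wy":0,"wz":0,"grip":1},{"dx":0,"dy":0,"dz":0,"wx":0,"wy":0,"wz":0,"grip":1}]' | grep -E 'ee_pos|force' | tr '\n' ' '; done
```

```text
ee_pos: [507.1, 40.0, 32.1] force: [-2.7, -0.0, 4.8] ee_pos: [507.2, 40.0, 32.0] force: [-3.7, -1.3, 15.6] ee_pos: [507.2, 39.9, 31.9] force: [-7.3, -0.8, 25.7] ee_pos: [507.2, 40.0, 31.8] force: [-9.9, -1.3, 36.3]
```

Contact came at reported z 32.1, with the brush top at 66.5, so the real fingertips are 34 mm behind the reported TCP along the tool. I'll use this offset from here on. Backing off, then gripping with the tips at z of about 59 (reported 25).

```bash
python3 -m jog '[{"dx":0,"dy":0,"dz":0.016,"wx":0,"wy":0,"wz":0,"grip":0},{"dx":0,"dy":0,"dz":0,"wx":0,"wy":0,"wz":0,"grip":0},{"dx":0,"dy":0,"dz":0,"wx":0,"wy":0,"wz":0,"grip":0},{"dx":0,"dy":0,"dz":0,"wx":0,"wy":0,"wz":0,"grip":0},{"dx":0,"dy":0,"dz":0,"wx":0,"wy":0,"wz":0,"grip":0},{"dx":0,"dy":0,"dz":-0.01,"wx":0,"wy":0,"wz":0,"grip":0},{"dx":0,"dy":0,"dz":-0.007,"wx":0,"wy":0,"wz":0,"grip":0},{"dx":0,"dy":0,"dz":0,"wx":0,"wy":0,"wz":0,"grip":0}]' && python3 -m jog '[{"dx":0,"dy":0,"dz":0,"wx":0,"wy":0,"wz":0,"grip":1},{"dx":0,"dy":0,"dz":0,"wx":0,"wy":0,"wz":0,"grip":1},{"dx":0,"dy":0,"dz":0,"wx":0,"wy":0,"wz":0,"grip":1},{"dx":0,"dy":0,"dz":0,"wx":0,"wy":0,"wz":0,"grip":1},{"dx":0,"dy":0,"dz":0,"wx":0,"wy":0,"wz":0,"grip":1},{"dx":0,"dy":0,"dz":0,"wx":0,"wy":0,"wz":0,"grip":1}]' 20
```

```text
time_s: 9.7
ee_pos: [505.4, 39.9, 24.1]
ee_rot: [179.9, -0.2, -159.9]
force: [-0.9, 0.1, 0.3]
gripper_width: 45.4
time_s: 10.3
ee_pos: [507.0, 40.0, 26.1]
ee_rot: [-180.0, 0.0, -159.9]
force: [0.2, 0.5, 0.8]
gripper_width: 17.8
```

The brush is gripped at 17.8 mm opening. Lifting it and carrying it over the tray.

```bash
python3 -m jog '[{"dx":0,"dy":0,"dz":0.03,"wx":0,"wy":0,"wz":0,"grip":1},{"dx":0,"dy":0,"dz":0.04,"wx":0,"wy":0,"wz":0,"grip":1},{"dx":0,"dy":0,"dz":0.04,"wx":0,"wy":0,"wz":0,"grip":1},{"dx":0,"dy":0.03,"dz":0.035,"wx":0,"wy":0,"wz":-0.05,"grip":1},{"dx":0,"dy":0.03,"dz":0.035,"wx":0,"wy":0,"wz":-0.05,"grip":1},{"dx":0,"dy":0.03,"dz":0.035,"wx":0,"wy":0,"wz":-0.05,"grip":1},{"dx":0.002,"dy":0.035,"dz":0.025,"wx":0,"wy":0,"wz":-0.05,"grip":1},{"dx":0.002,"dy":0.04,"dz":0,"wx":0,"wy":0,"wz":-0.05,"grip":1},{"dx":0.002,"dy":0.04,"dz":0,"wx":0,"wy":0,"wz":-0.05,"grip":1},{"dx":0.002,"dy":0.04,"dz":0,"wx":0,"wy":0,"wz":-0.051,"grip":1}]' && python3 -m jog '[{"dx":0.002,"dy":0.04,"dz":0,"wx":0,"wy":0,"wz":0,"grip":1},{"dx":0,"dy":0.02,"dz":0,"wx":0,"wy":0,"wz":0,"grip":1},{"dx":0,"dy":0,"dz":0,"wx":0,"wy":0,"wz":0,"grip":1},{"dx":0,"dy":0,"dz":0,"wx":0,"wy":0,"wz":0,"grip":1},{"dx":0,"dy":0,"dz":0,"wx":0,"wy":0,"wz":0,"grip":1}]'; python3 - <<'E'
from h import *
s=env.state();print(s["qpos"].round(1))
b=env.grab_frame("scene")[:,:,::-1];cv2.imwrite("pics/s8.png",b)
w=env.grab_frame("wrist")[:,:,::-1]
cv2.imwrite("pics/v10.png",np.hstack([cv2.resize(b[50:250,340:500],(320,400),interpolation=2),cv2.resize(w,(480,300)).copy() if 0 else np.vstack([cv2.resize(w,(480,300)),np.zeros((100,480,3),np.uint8)])]))
E
```

```text
time_s: 11.3
ee_pos: [514.6, 286.4, 266.0]
ee_rot: [-180.0, 0.0, 179.8]
force: [0.4, -0.6, -0.3]
gripper_width: 18.2
time_s: 11.8
ee_pos: [516.9, 343.5, 266.0]
ee_rot: [-180.0, -0.0, 179.9]
force: [-0.4, 0.3, -0.4]
gripper_width: 17.5
[ 32.6  20.5  74.1  -0.   85.4 -57.3]
```

View pics/v10.png

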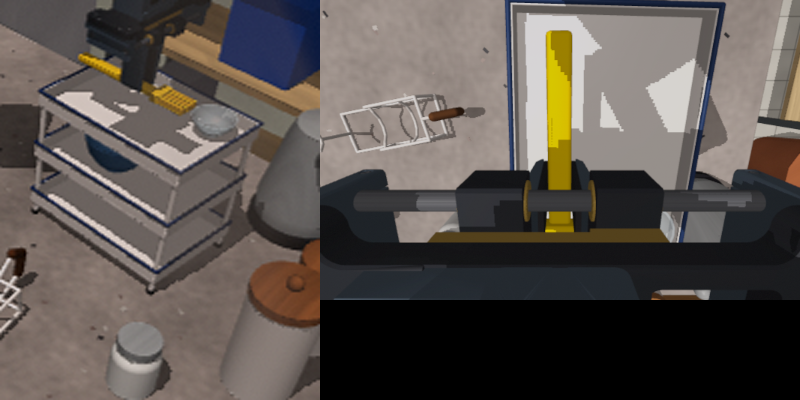

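View 10 shows the brush held straight over the free half of the tray, clear of the dish and the walls. Lowering it.

```bash
python3 -m jog '[{"dx":0,"dy":0,"dz":-0.03,"wx":0,"wy":0,"wz":0,"grip":1},{"dx":0,"dy":0,"dz":-0.025,"wx":0,"wy":0,"wz":0,"grip":1},{"dx":0,"dy":0,"dz":-0.01,"wx":0,"wy":0,"wz":0,"grip":1},{"dx":0,"dy":0,"dz":-0.006,"wx":0,"wy":0,"wz":0,"grip":1},{"dx":0,"dy":0,"dz":0,"wx":0,"wy":0,"wz":0,"grip":1},{"dx":0,"dy":0,"dz":0,"wx":0,"wy":0,"wz":0,"grip":1}]'; for i in 1 2 3; do python3 -m jog '[{"dx":0,"dy":0,"dz":-0.002,"wx":0,"wy":0,"wz":0,"grip":1},{"dx":0,"dy":0,"dz":0,"wx":0,"wy":0,"wz":0,"grip":1}]'|grep -E 'ee_pos|force' | tr '\n' ' '; done
```

```text
time_s: 12.5
ee_pos: [517.5, 345.2, 196.2]
ee_rot: [179.9, 0.1, 179.9]
force: [-0.1, 0.3, -0.4]
gripper_width: 17.9
ee_pos: [517.1, 345.1, 193.4] force: [-0.2, 0.9, -0.3] ee_pos: [516.7, 344.9, 190.7] force: [0.3, 0.7, -0.7] ee_pos: [517.0, 345.1, 189.7] force: [-0.7, -0.8, 3.0]
```

The brush touches the floor at 189.7. Releasing, rising and heading for the bottle side.

```bash
python3 -m jog '[{"dx":0,"dy":0,"dz":0,"wx":0,"wy":0,"wz":0,"grip":0.2},{"dx":0,"dy":0,"dz":0,"wx":0,"wy":0,"wz":0,"grip":0.2},{"dx":0,"dy":0,"dz":0,"wx":0,"wy":0,"wz":0,"grip":0.2},{"dx":0,"dy":0,"dz":0.02,"wx":0,"wy":0,"wz":0,"grip":0.2},{"dx":0,"dy":0,"dz":0.03,"wx":0,"wy":0,"wz":0,"grip":0.2},{"dx":0,"dy":0,"dz":0.04,"wx":0,"wy":0,"wz":0,"grip":-0.3},{"dx":0,"dy":-0.02,"dz":0.03,"wx":0,"wy":0,"wz":0,"grip":-0.3},{"dx":0,"dy":-0.04,"dz":0,"wx":0,"wy":0,"wz":0,"grip":-0.3},{"dx":0,"dy":-0.04,"dz":0,"wx":0,"wy":0,"wz":0,"grip":-0.3},{"dx":0,"dy":-0.04,"dz":0,"wx":0,"wy":0,"wz":0,"grip":-0.3}]' && python3 -m jog '[{"dx":-0.008,"dy":-0.045,"dz":0,"wx":0,"wy":0,"wz":-0.08,"grip":-0.3},{"dx":-0.008,"dy":-0.045,"dz":0,"wx":0,"wy":0,"wz":-0.08,"grip":-0.3},{"dx":-0.008,"dy":-0.045,"dz":0,"wx":0,"wy":0,"wz":-0.08,"grip":-0.3},{"dx":-0.008,"dy":-0.045,"dz":0,"wx":0,"wy":0,"wz":-0.08,"grip":-0.3},{"dx":-0.008,"dy":-0.045,"dz":0,"wx":0,"wy":0,"wz":-0.1,"grip":-0.3},{"dx":0,"dy":0,"dz":0,"wx":0,"wy":0,"wz":0,"grip":-0.3},{"dx":0,"dy":0,"dz":0,"wx":0,"wy":0,"wz":0,"grip":-0.3},{"dx":0,"dy":0,"dz":0,"wx":0,"wy":0,"wz":0,"grip":-0.3}]'; python3 - <<'E'
from h import *
s=env.state();print(s["qpos"].round(2),s["ee_pos"].round(1))
b=env.grab_frame("scene")[:,:,::-1];cv2.imwrite("pics/s9.png",b)
m=cv2.inRange(cv2.cvtColor(b,cv2.COLOR_BGR2HSV),(22,150,60),(33,255,255));m[:60]=0;m[140:]=0;m[:,:350]=0;m[:,470:]=0
ys,xs=np.nonzero(m);c=env.get_calibration("scene")
i,j=xs.argmin(),xs.argmax()
print("brush ends",xs[i],ys[i],ray(c,xs[i],ys[i],228).round(),xs[j],ys[j],ray(c,xs[j],ys[j],228).round())
E
```

```text
time_s: 14.1
ee_pos: [516.7, 203.7, 308.9]
ee_rot: [180.0, 0.0, -180.0]
force: [1.5, -0.9, 0.1]
gripper_width: 59.3
time_s: 14.9
ee_pos: [477.0, -19.3, 308.8]
ee_rot: [180.0, -0.0, 156.0]
force: [-0.8, -0.2, -0.5]
gripper_width: 59.1
[-3.730e+00  6.060e+00  8.732e+01  4.000e-02  8.662e+01 -6.968e+01] [477.  -19.3 308.8]
brush ends 378 100 [416. 338. 228.] 427 124 [600. 349. 228.]
```

The brush ends measure (416,338) and (600,349) at the tray-floor height, so it lies in place. Next I turn to the bottle: yaw first, then tilt the tool towards azimuth −75°, 45° down.

```bash
python3 -m jog '[{"dx":-0.004,"dy":-0.03,"dz":0,"wx":0,"wy":0,"wz":-0.111,"grip":-0.5},{"dx":-0.004,"dy":-0.03,"dz":0,"wx":0,"wy":0,"wz":-0.111,"grip":-0.5},{"dx":-0.004,"dy":-0.03,"dz":0,"wx":0,"wy":0,"wz":-0.111,"grip":-0.5},{"dx":-0.004,"dy":-0.03,"dz":0,"wx":0,"wy":0,"wz":-0.111,"grip":-0.5},{"dx":-0.004,"dy":-0.03,"dz":0,"wx":0,"wy":0,"wz":-0.111,"grip":-0.5},{"dx":-0.004,"dy":-0.03,"dz":0,"wx":0,"wy":0,"wz":-0.111,"grip":-0.5},{"dx":-0.004,"dy":-0.03,"dz":0,"wx":0,"wy":0,"wz":-0.111,"grip":-0.5},{"dx":0,"dy":0,"dz":0,"wx":0,"wy":0,"wz":-0.113,"grip":-0.5},{"dx":0,"dy":0,"dz":0,"wx":0,"wy":0,"wz":0,"grip":-0.5}]' && python3 -m jog '[{"dx":0,"dy":0,"dz":0,"wx":-0.1263,"wy":-0.0339,"wz":0,"grip":-0.5},{"dx":0,"dy":-0.01,"dz":0,"wx":-0.1263,"wy":-0.0339,"wz":0,"grip":-0.5},{"dx":0,"dy":-0.02,"dz":0,"wx":-0.1263,"wy":-0.0339,"wz":0,"grip":-0.5},{"dx":0,"dy":-0.02,"dz":0,"wx":-0.1263,"wy":-0.0339,"wz":0,"grip":-0.5},{"dx":0,"dy":-0.01,"dz":0,"wx":-0.1263,"wy":-0.0339,"wz":0,"grip":-0.5},{"dx":0,"dy":0,"dz":0,"wx":-0.1263,"wy":-0.0339,"wz":0,"grip":-0.5},{"dx":0,"dy":0,"dz":0,"wx":0,"wy":0,"wz":0,"grip":-0.5},{"dx":0,"dy":0,"dz":0,"wx":0,"wy":0,"wz":0,"grip":-0.5}]'; python3 - <<'E'
from h import *
from scipy.spatial.transform import Rotation as Ro
s=env.state();R=Ro.from_euler("xyz",s["ee_rot"],degrees=True).as_matrix();print(s["qpos"].round(1),R.round(3).T)
E
```

```text
time_s: 15.85
ee_pos: [449.5, -229.6, 308.5]
ee_rot: [-180.0, -0.0, 105.0]
force: [0.4, -0.2, -0.1]
gripper_width: 68.6
time_s: 16.65
ee_pos: [449.9, -288.5, 309.0]
ee_rot: [180.0, 44.8, 105.2]
force: [0.2, 0.9, 0.2]
gripper_width: 68.2
[ -7.2  -0.3 109.4 -48.3  60.9  -1.6] [[-0.186  0.684 -0.705]
 [ 0.965  0.262  0.   ]
 [ 0.185 -0.68  -0.709]]
```

```bash
python3 - <<'E'
from h import *
c=env.get_calibration("wrist");w=env.grab_frame("wrist")[:,:,::-1].copy()
cv2.imwrite("pics/w11raw.png",w)
for p,col in [((459.5,-333.5,193),(255,0,255)),((459.5,-333.5,147),(255,255,0)),((459.5,-333.5,0),(0,255,255))]:
    q=proj(c,p);print(p,q.round());cv2.circle(w,tuple(int(x) for x in q),4,col,1)
cv2.imwrite("pics/v11.png",cv2.resize(w[0:260,120:520],(800,520)))
E
```

```text
(459.5, -333.5, 193) [316. 140.]
(459.5, -333.5, 147) [316. 108.]
(459.5, -333.5, 0) [317.  30.]
```

View pics/v11.png

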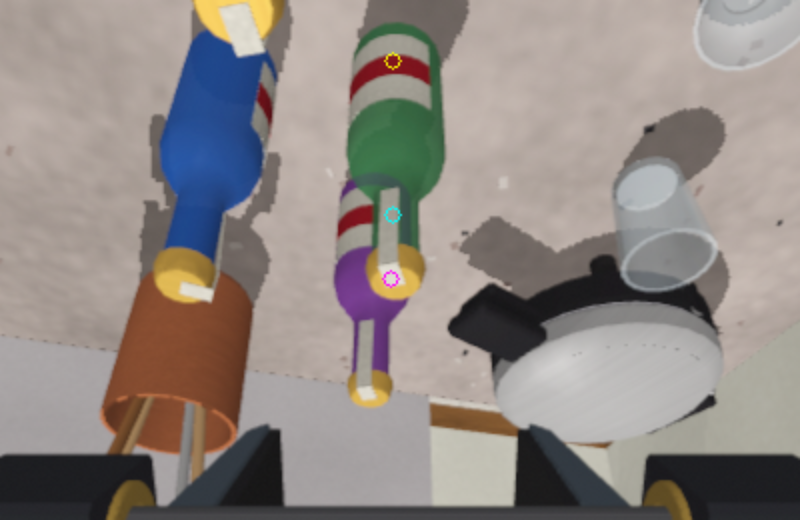

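View 11 shows the green bottle centred: axis at about (397,215), the neck within 2 mm of its mark, and the label (350–430, 90) facing the gripper to within 10–20°. Going down to the pre-grasp.

```bash
python3 -m jog '[{"dx":0.001,"dy":-0.0015,"dz":-0.03,"wx":0,"wy":0,"wz":0,"grip":-0.5},{"dx":0,"dy":-0.002,"dz":-0.03,"wx":0,"wy":0,"wz":0,"grip":-0.5},{"dx":0,"dy":-0.002,"dz":-0.03,"wx":0,"wy":0,"wz":0,"grip":-0.5},{"dx":0,"dy":0,"dz":-0.03,"wx":0,"wy":0,"wz":0,"grip":-0.5},{"dx":0,"dy":0,"dz":0,"wx":0,"wy":0,"wz":0,"grip":-0.5},{"dx":0,"dy":0,"dz":0,"wx":0,"wy":0,"wz":0,"grip":-0.5},{"dx":0,"dy":0,"dz":0,"wx":0,"wy":0,"wz":0,"grip":-0.5}]'; python3 - <<'E'
from h import *
s=env.state();print(s["qpos"].round(1))
E
```

```text
time_s: 17.4
ee_pos: [451.5, -296.3, 191.4]
ee_rot: [179.6, 45.1, 104.6]
force: [-0.2, 0.3, 0.4]
gripper_width: 68.4
[ -8.2   6.8 120.9 -59.2  49.1  16.6]
```

```bash
python3 -m jog '[{"dx":0.005,"dy":-0.0182,"dz":-0.0205,"wx":0,"wy":0,"wz":0,"grip":-0.5},{"dx":0.005,"dy":-0.0182,"dz":-0.0205,"wx":0,"wy":0,"wz":0,"grip":-0.5},{"dx":0.005,"dy":-0.0182,"dz":-0.0205,"wx":0,"wy":0,"wz":0,"grip":-0.5},{"dx":0,"dy":0,"dz":0,"wx":0,"wy":0,"wz":0,"grip":-0.5},{"dx":0,"dy":0,"dz":0,"wx":0,"wy":0,"wz":0,"grip":-0.5},{"dx":0,"dy":0,"dz":0,"wx":0,"wy":0,"wz":0,"grip":-0.5}]'; python3 - <<'E'
from h import *
s=env.state();print(s["qpos"].round(1))
E
```

```text
time_s: 18.0
ee_pos: [465.8, -350.1, 129.3]
ee_rot: [179.7, 45.1, 104.7]
force: [0.7, -0.2, 0.5]
gripper_width: 68.5
[-15.4  14.1 123.2 -70.6  40.3  25.7]
```

Joint 4 is nearing its range. A 7° yaw eases it and also suits the label better.

```bash
python3 -m jog '[{"dx":0.003,"dy":0,"dz":0,"wx":0,"wy":0,"wz":0.061,"grip":-0.5},{"dx":0.003,"dy":0,"dz":0,"wx":0,"wy":0,"wz":0.061,"grip":-0.5},{"dx":0,"dy":0,"dz":0,"wx":0,"wy":0,"wz":0,"grip":-0.5},{"dx":0,"dy":0,"dz":0,"wx":0,"wy":0,"wz":0,"grip":-0.5}]'; python3 - <<'E'
from h import *
s=env.state();print(s["qpos"].round(1))
E
```

```text
time_s: 18.4
ee_pos: [471.2, -350.0, 128.7]
ee_rot: [179.7, 45.0, 111.7]
force: [-0.9, -0.0, 0.6]
gripper_width: 68.2
[-17.7  12.5 125.7 -76.2  34.   24.1]
```

```bash
python3 -m jog '[{"dx":-0.003,"dy":0,"dz":0,"wx":0,"wy":0,"wz":-0.1,"grip":-0.5},{"dx":-0.003,"dy":0,"dz":0,"wx":0,"wy":0,"wz":-0.1045,"grip":-0.5},{"dx":-0.002,"dy":0,"dz":0,"wx":0.0344,"wy":0.0061,"wz":0,"grip":-0.5},{"dx":0,"dy":0,"dz":0,"wx":0,"wy":0,"wz":0,"grip":-0.5},{"dx":0,"dy":0,"dz":0,"wx":0,"wy":0,"wz":0,"grip":-0.5}]'; python3 - <<'E'
from h import *
s=env.state();print(s["qpos"].round(1))
E
```

```text
time_s: 18.9
ee_pos: [463.0, -350.0, 127.7]
ee_rot: [179.8, 43.0, 100.1]
force: [-0.3, 0.6, -0.7]
gripper_width: 68.1
[-15.2  15.  120.1 -63.4  43.5  22.5]
```

```bash
python3 -m jog '[{"dx":0.0024,"dy":-0.0093,"dz":-0.0097,"wx":0,"wy":0,"wz":0,"grip":-0.5},{"dx":0.0024,"dy":-0.0093,"dz":-0.0097,"wx":0,"wy":0,"wz":0,"grip":-0.5},{"dx":0,"dy":0,"dz":0,"wx":0,"wy":0,"wz":0,"grip":-0.5},{"dx":0,"dy":0,"dz":0,"wx":0,"wy":0,"wz":0,"grip":-0.5}]' && python3 -m jog '[{"dx":0,"dy":0,"dz":0,"wx":0,"wy":0,"wz":0,"grip":0.1},{"dx":0,"dy":0,"dz":0,"wx":0,"wy":0,"wz":0,"grip":0.2},{"dx":0,"dy":0,"dz":0,"wx":0,"wy":0,"wz":0,"grip":0.3},{"dx":0,"dy":0,"dz":0,"wx":0,"wy":0,"wz":0,"grip":0.4},{"dx":0,"dy":0,"dz":0,"wx":0,"wy":0,"wz":0,"grip":0.5},{"dx":0,"dy":0,"dz":0,"wx":0,"wy":0,"wz":0,"grip":0.6},{"dx":0,"dy":0,"dz":0,"wx":0,"wy":0,"wz":0,"grip":1},{"dx":0,"dy":0,"dz":0,"wx":0,"wy":0,"wz":0,"grip":1},{"dx":0,"dy":0,"dz":0,"wx":0,"wy":0,"wz":0,"grip":1}]' 20 && python3 -m jog '[{"dx":0,"dy":0,"dz":0,"wx":0,"wy":0,"wz":0,"grip":1},{"dx":0,"dy":0,"dz":0,"wx":0,"wy":0,"wz":0,"grip":1},{"dx":0,"dy":0,"dz":0,"wx":0,"wy":0,"wz":0,"grip":1}]' 60; python3 - <<'E'
from h import *
s=env.state();print(s["qpos"].round(1))
w=env.grab_frame("wrist")[:,:,::-1].copy();cv2.imwrite("pics/w12.png",w)
E
```

```text
time_s: 19.3
ee_pos: [467.1, -368.6, 107.8]
ee_rot: [179.9, 42.9, 100.1]
force: [-1.1, -0.6, -0.6]
gripper_width: 68.3
time_s: 20.2
ee_pos: [467.3, -368.8, 107.8]
ee_rot: [179.9, 42.9, 100.1]
force: [-1.2, -0.5, -0.8]
gripper_width: 27.2
time_s: 20.5
ee_pos: [467.4, -368.7, 107.8]
ee_rot: [179.9, 42.9, 100.1]
force: [-0.9, -1.5, -2.1]
gripper_width: 25.8
[-17.4  17.5 120.3 -66.9  41.   25. ]
```

The neck is gripped at 25.8 mm opening. Before carrying it, I'll refine the cradle pose by fitting its wires numerically in stored pictures, with no camera call and no viewing.

```bash
cat > fit.py <<'E'
from h import *
from scipy.optimize import minimize
S=[]
def seg(a,b):
    for k in np.linspace(0,1,25): S.append(np.array(a)+(np.array(b)-np.array(a))*k)
for y in(-40,40): seg((-92,y,54.5),(2,y,54.5)); seg((20,y,3),(95,y,3))
seg((-90,-40,54.5),(-90,40,54.5)); seg((95,-40,3),(95,40,3))
S=np.array(S)
ims=[]
for n,f,(u0,u1,v0,v1) in (("scene","s9",(285,365,170,250)),("top","t0",(270,350,190,235))):
    im=cv2.imread(f"pics/{f}.png").astype(int);m=np.zeros(im.shape[:2],np.uint8)
    w=(im.min(2)>135)&((im.max(2)-im.min(2))<45);m[v0:v1,u0:u1]=w[v0:v1,u0:u1]
    ims.append((env.get_calibration(n),cv2.distanceTransform(1-m,cv2.DIST_L2,5)));print(n,m.sum())
def cost(p,which=(0,1),full=False):
    a=np.radians(p[2]);R=np.array([[np.cos(a),-np.sin(a),0],[np.sin(a),np.cos(a),0],[0,0,1]]);X=S@R.T+[p[0],p[1],0];r=[]
    for i in which:
        c,d=ims[i]
        for x in X:
            q=proj(c,x);r.append(min(5,cv2.getRectSubPix(d.astype(np.float32),(1,1),(float(q[0]),float(q[1])))[0,0]))
    return np.array(r) if full else float(np.mean(np.array(r)**2))
for w in((0,1),(0,),(1,)):
    best=min((minimize(cost,(514.5+i,7.8+j,-79.2+k),args=(w,),method="Nelder-Mead",options=dict(initial_simplex=[(514.5+i,7.8+j,-79.2+k),(518+i,8+j,-79+k),(514+i,11+j,-79+k),(514+i,8+j,-76+k)])) for i,j,k in((0,0,0),(4,-4,2),(-4,4,-2))),key=lambda r:r.fun)
    print(w,best.x.round(1),best.fun)
E
python3 fit.py
```

```text
scene 417
top 271
(0, 1) [517.    6.4 -78.9] 2.1512071316469936
(0,) [518.    2.9 -79.2] 3.1098904156143923
(1,) [516.4   7.9 -78.7] 1.0414792469730274
```

```bash
python3 -m jog '[{"dx":0,"dy":0,"dz":0.005,"wx":0,"wy":0,"wz":0,"grip":1},{"dx":0,"dy":0,"dz":0.01,"wx":0,"wy":0,"wz":0,"grip":1},{"dx":0,"dy":0,"dz":0.02,"wx":0,"wy":0,"wz":0,"grip":1},{"dx":0,"dy":0,"dz":0.03,"wx":0,"wy":0,"wz":0,"grip":1},{"dx":0,"dy":0,"dz":0.03,"wx":0,"wy":0,"wz":0,"grip":1},{"dx":0,"dy":0,"dz":0.03,"wx":0,"wy":0,"wz":0,"grip":1},{"dx":0,"dy":0,"dz":0.02,"wx":0,"wy":0,"wz":0,"grip":1},{"dx":0,"dy":0,"dz":0.005,"wx":0,"wy":0,"wz":0,"grip":1},{"dx":0,"dy":0,"dz":0,"wx":0,"wy":0,"wz":0,"grip":1}]'; python3 - <<'E'
from h import *
s=env.state();print(s["qpos"].round(1))
E
```

```text
time_s: 21.45
ee_pos: [467.5, -368.3, 257.8]
ee_rot: [179.8, 42.9, 100.0]
force: [0.1, -0.4, -4.6]
gripper_width: 25.7
[-17.4   6.9 108.  -48.6  53.4  -1.4]
```

Cradle fit: origin (516.5, 7), yaw −78.9°. The bottle is lifted and weighs 4.6 N. Next I work out the home pose and the total shift and turn.

```bash
cat > plan.py <<'E'
from h import *
from scipy.spatial.transform import Rotation as Ro
O=np.array([516.5,7.0,0]);ya=-78.9
def goal():
    R0=Ro.from_euler("xyz",[179.9,42.9,100.1],degrees=True);e0=np.array([467.4,-368.7,107.8])
    J=R0.as_matrix()[:2,1];h=np.array([-J[1],J[0]]);M=np.array([J,h])
    F=np.append(np.linalg.solve(M,[J@e0[:2],h@[461.5,-333]]),0)
    C=Ro.from_euler("z",ya,degrees=True);heel=O+C.apply([-85,0,45]);neck=O+C.apply([79,0,89])
    c=C.apply([1,0,0]);ax=np.array([-c[1],c[0],0])
    D=Ro.from_rotvec(ax*np.radians(75))*Ro.from_euler("z",(ya+180)-100.1,degrees=True)
    return F,e0,R0,D,heel,neck,ax,c
if __name__=="__main__":
    F,e0,R0,D,heel,neck,ax,c=goal()
    print("foot",F.round(1),"axis",ax.round(3),"heel",heel.round(1),"neck",neck.round(1),"chk",(D.apply([0,0,170])+heel).round(1))
    e=heel+D.apply(e0-F);R=D*R0;t=R.as_matrix()[:,2]
    print("home ee",e.round(1),"rpy",R.as_euler("xyz",degrees=True).round(1),"t",t.round(2),"tips z",(e-34*t)[2].round(1))
    s=env.state();Rn=Ro.from_euler("xyz",s["ee_rot"],degrees=True)
    print("now",s["ee_pos"].round(1),"d",(e-s["ee_pos"]).round(1),"rotvec",(R*Rn.inv()).as_rotvec().round(3))
    B=(Rn*R0.inv());f=s["ee_pos"]+B.apply(F-e0);print("foot now",f.round(1),"neck now",(f+B.apply([0,0,170])).round(1),"tilt",np.degrees(np.arccos(B.apply([0,0,1])[2])).round(1))
    d=f-heel;print("foot err (along,across,up)",(d@c).round(1),(d@np.array([-c[1],c[0],0])).round(1),d[2].round(1), "neck err",(f+B.apply([0,0,170])-neck).round(1))
E
python3 plan.py
```

```text
foot [ 461.  -333.1    0. ] axis [0.981 0.193 0.   ] heel [500.1  90.4  45. ] neck [531.7 -70.5  89. ] chk [531.7 -70.7  89. ]
home ee [522.  -20.9  38. ] rpy [179.9 -32.1 101.1] t [-0.1   0.52 -0.85] tips z 66.8
now [ 467.5 -368.3  257.8] d [  54.5  347.4 -219.9] rotvec [1.287 0.242 0.016]
foot now [ 461.2 -332.7  150. ] neck now [ 461.  -332.7  320. ] tilt 0.1
foot err (along,across,up) 407.7 -119.6 105.0 neck err [ -70.7 -262.2  231. ]
```

```bash
python3 -m jog '[{"dx":0.002,"dy":0.01,"dz":0,"wx":0.06,"wy":0.012,"wz":0.008,"grip":1},{"dx":0.005,"dy":0.02,"dz":0,"wx":0.1,"wy":0.02,"wz":0.008,"grip":1},{"dx":0.006,"dy":0.03,"dz":0,"wx":0.11,"wy":0.022,"wz":0,"grip":1},{"dx":0.006,"dy":0.035,"dz":0,"wx":0.11,"wy":0.022,"wz":0,"grip":1},{"dx":0.006,"dy":0.035,"dz":0,"wx":0.11,"wy":0.022,"wz":0,"grip":1},{"dx":0.006,"dy":0.035,"dz":0,"wx":0.11,"wy":0.022,"wz":0,"grip":1},{"dx":0.006,"dy":0.035,"dz":0,"wx":0.11,"wy":0.022,"wz":0,"grip":1},{"dx":0.006,"dy":0.035,"dz":0,"wx":0.11,"wy":0.022,"wz":0,"grip":1},{"dx":0.006,"dy":0.03,"dz":0,"wx":0.11,"wy":0.022,"wz":0,"grip":1},{"dx":0.004,"dy":0.025,"dz":0,"wx":0.1,"wy":0.02,"wz":0,"grip":1}]'  && python3 -m jog '[{"dx":0.001,"dy":0.02,"dz":0,"wx":0.1,"wy":0.02,"wz":0,"grip":1},{"dx":0,"dy":0.015,"dz":0,"wx":0.08,"wy":0.016,"wz":0,"grip":1},{"dx":0,"dy":0.01,"dz":0,"wx":0.05,"wy":0.01,"wz":0,"grip":1},{"dx":0,"dy":0.005,"dz":0,"wx":0,"wy":0,"wz":0,"grip":1},{"dx":0,"dy":0,"dz":0,"wx":0,"wy":0,"wz":0,"grip":1},{"dx":0,"dy":0,"dz":0,"wx":0,"wy":0,"wz":0,"grip":1}]'; python3 plan.py; python3 - <<'E'
from h import *
s=env.state();print(s["qpos"].round(1))
for n in("scene","wrist"): cv2.imwrite(f"pics/{n}13.png",env.grab_frame(n)[:,:,::-1])
E
```

```text
time_s: 22.45
ee_pos: [520.6, -78.4, 256.1]
ee_rot: [-179.6, -17.4, 101.1]
force: [-0.4, -0.3, -5.5]
gripper_width: 25.4
time_s: 23.05
ee_pos: [521.5, -29.0, 257.6]
ee_rot: [-179.8, -30.5, 101.1]
force: [-0.2, -0.1, -5.2]
gripper_width: 25.3
foot [ 461.  -333.1    0. ] axis [0.981 0.193 0.   ] heel [500.1  90.4  45. ] neck [531.7 -70.5  89. ] chk [531.7 -70.7  89. ]
home ee [522.  -20.9  38. ] rpy [179.9 -32.1 101.1] t [-0.1   0.52 -0.85] tips z 66.8
now [521.5 -29.  257.6] d [   0.5    8.  -219.7] rotvec [ 0.028  0.    -0.004]
foot now [499.2  82.4 261.6] neck now [531.4 -77.3 310. ] tilt 73.4
foot err (along,across,up) 7.6 -2.4 216.6 neck err [ -0.3  -6.8 221. ]
[-22.   19.6  83.8  25.1  94.2 -35.2]
```

```bash
cat > gm.py <<'E'
from h import *
def green(im,box):
    m=cv2.inRange(cv2.cvtColor(im,cv2.COLOR_BGR2HSV),(55,90,25),(85,255,255));z=np.zeros_like(m);u0,u1,v0,v1=box;z[v0:v1,u0:u1]=m[v0:v1,u0:u1]
    n,l,st,ce=cv2.connectedComponentsWithStats(z)
    for i in sorted(range(1,n),key=lambda i:-st[i,4])[:2]:
        ys,xs=np.nonzero(l==i);p=np.c_[xs,ys].astype(float);c=p.mean(0);d=np.linalg.svd(p-c,full_matrices=False)[2][0]
        k=(p-c)@d;print("area",st[i,4],"cen",c.round(1),"dir",d.round(3),"ends",(c+d*k.min()).round(1),(c+d*k.max()).round(1))
E
python3 - <<'E'
from gm import *
for n in("scene","wrist"):
    im=cv2.imread(f"pics/{n}13.png");green(im,(0,640,0,400));c=env.get_calibration(n)
    F=np.array([499.2,82.4,261.6]);N=np.array([531.4,-77.3,310]);a=(N-F)/170
    for k in (0,46,93,127,187): print(n,k,proj(c,F+a*k).round(1))
E
```

```text
area 3407 cen [602.8  91.6] dir [0.119 0.993] ends [593.9  17.1] [609.5 147.4]
area 670 cen [566.8 105.5] dir [-0.067  0.998] ends [569.4  66.1] [564.7 136. ]
scene 0 [337.9 135.5]
scene 46 [328.3 139.5]
scene 93 [317.9 143.9]
scene 127 [309.9 147.3]
scene 187 [294.7 153.7]
area 9338 cen [321.9 168.6] dir [-0.076  0.997] ends [330.9  51.7] [315.4 253.5]
area 677 cen [332. 295.] dir [0.017 1.   ] ends [331.8 281.8] [332.3 308.2]
wrist 0 [318.4  79.2]
wrist 46 [318.4 120. ]
wrist 93 [318.4 172.5]
wrist 127 [318.3 220. ]
wrist 187 [318.2 333.6]
```

```bash
python3 - <<'E'
from gm import *
im=cv2.imread("pics/scene13.png")
for lo in (25,10):
    h=cv2.cvtColor(im,cv2.COLOR_BGR2HSV);green(im,(275,365,105,180))
b=im[100:185,270:370];w=cv2.imread("pics/wrist13.png")
for im2,pts in((im,[(337.9,135.5),(294.7,153.7)]),(w,[(318.4,79.2),(318.2,333.6)])):
    for p in pts: cv2.circle(im2,tuple(int(round(x)) for x in p),2,(255,0,255),-1)
cv2.imwrite("pics/v12.png",np.hstack([cv2.resize(b,(400,340),interpolation=2),cv2.resize(w[40:380,120:520],(400,340))]))
E
```

```text
area 263 cen [336.9 142.1] dir [ 0.635 -0.772] ends [325.  156.6] [345.4 131.8]
area 1 cen [303. 157.] dir [1. 0.] ends [303. 157.] [303. 157.]
area 263 cen [336.9 142.1] dir [ 0.635 -0.772] ends [325.  156.6] [345.4 131.8]
area 1 cen [303. 157.] dir [1. 0.] ends [303. 157.] [303. 157.]
```

View pics/v12.png

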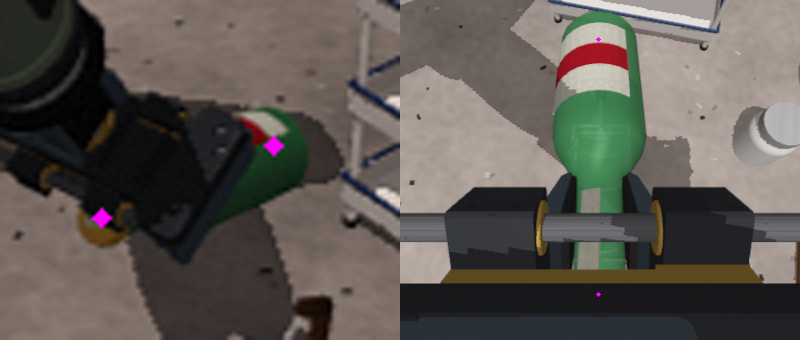

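```bash
python3 - <<'E'
from h import *
c=env.get_calibration("wrist")
F=np.array([499.2,82.4,261.6]);N=np.array([531.4,-77.3,310]);a=(N-F)/np.linalg.norm(N-F)
s=np.cross(a,[0,0,1]);s/=np.linalg.norm(s);u=np.cross(s,a)
from scipy.spatial.transform import Rotation as Ro
G=F+a*147
for dl in(-10,-5,0,5,10):
    r=Ro.from_rotvec(s*np.radians(dl))
    f=lambda k,p:proj(c,G+r.apply(a*(k-147)+u*p))[1].round(1)
    print(dl,"foot tilt z",(G+r.apply(-a*147))[2].round(),"label18",f(18,30),"label82",f(82,30),"top edge foot",f(0,30))
E
```

```text
-10 foot tilt z 287.0 label18 31.3 label82 117.9 top edge foot 11.0
-5 foot tilt z 274.0 label18 44.6 label82 121.0 top edge foot 27.1
0 foot tilt z 262.0 label18 57.7 label82 124.8 top edge foot 42.7
5 foot tilt z 249.0 label18 70.6 label82 129.2 top edge foot 57.7
10 foot tilt z 238.0 label18 83.4 label82 134.1 top edge foot 72.4
```

```bash
python3 - <<'E'
from h import *
from scipy.spatial.transform import Rotation as Ro
from scipy.optimize import least_squares
w=cv2.imread("pics/wrist13.png");h=cv2.cvtColor(w,cv2.COLOR_BGR2HSV)
for col in (310,322):
    prev=None;out=[]
    for r in range(40,260):
        H,Sv,V=h[r,col];k="R" if Sv>150 and (H<10 or H>170) else "G" if Sv>80 and 50<H<90 else "W" if Sv<60 and V>150 else "o"
        if k!=prev: out.append((r,k));prev=k
    print(col,out)
m=cv2.inRange(h,(50,70,25),(90,255,255))
for r in (120,140,150,160,170,180,190,200,210):
    x=np.nonzero(m[r,240:400])[0]+240;print(r,x.min(),x.max(),end=" | ")
E
```

```text
310 [(40, 'W'), (47, 'o'), (53, 'G'), (63, 'W'), (83, 'o'), (84, 'R'), (104, 'W'), (131, 'G'), (229, 'o')]
322 [(40, 'W'), (49, 'o'), (51, 'G'), (62, 'W'), (82, 'o'), (83, 'R'), (103, 'o'), (104, 'W'), (130, 'o'), (131, 'G'), (253, 'o')]
120 349 359 | 140 285 361 | 150 276 362 | 160 274 363 | 170 273 364 | 180 274 364 | 190 275 362 | 200 280 357 | 210 287 351 |
```

```bash
python3 - <<'E'
from h import *
from scipy.spatial.transform import Rotation as Ro
from scipy.optimize import least_squares
c=env.get_calibration("wrist");Rc=np.array(c["R"]);tc=np.array(c["t"])
F=np.array([499.2,82.4,261.6]);N=np.array([531.4,-77.3,310]);a=(N-F)/np.linalg.norm(N-F)
s=np.cross(a,[0,0,1]);s/=np.linalg.norm(s);u=np.cross(s,a);G=F+a*147
def P(p):
    r=Ro.from_rotvec(s*np.radians(p[2]));return lambda k,q:G+a*p[0]+u*p[1]+r.apply(a*(k-147)+u*q)
def res(p):
    f=P(p);X=Rc@f(88,0)+tc;n=Rc@Ro.from_rotvec(s*np.radians(p[2])).apply(a)
    d=np.linalg.norm(X-n*(X@n)) # distance camera to axis
    wid=2*c["fx"]*30/np.sqrt(X[2]**2-900)
    return np.array([proj(c,f(0,30))[1]-51.5,proj(c,f(18,30))[1]-62.5,proj(c,f(82,30))[1]-130.8,(wid-92)*1])
print(res([0,0,0]).round(1))
q=least_squares(res,[0,0,0]);print(q.x.round(1),q.fun.round(1))
f=P(q.x);Fn=f(0,0);Nn=f(170,0);print("foot",Fn.round(1),"neck",Nn.round(1))
for dl in(0,2,4):
    q=least_squares(lambda x:res([x[0],x[1],dl]),[0,0]);print(dl,q.x.round(1),q.fun.round(1))
q=least_squares(lambda x:res([x[0],0,x[1]]),[0,0]);print("noU",q.x.round(1),q.fun.round(1))
E
```

```text
[-8.8 -4.8 -6.   3.1]
[-1.8 -6.   0.2] [-1.7  2.1 -0.4  0.1]
foot [499.2  82.3 254.8] neck [531.4 -77.3 303.8]
0 [-2.  -6.5] [-1.8  2.1 -0.3 -0. ]
2 [-0.1 -1.9] [-0.4  2.8 -2.   1.5]
4 [1.5 2.6] [ 1.2  3.6 -3.9  2.9]
noU [2.3 1.9] [-1.1  2.2 -1.5  2.9]
```

The fit shows no pivoting in the grip. The bottle just sits about 5 mm nearer the fingertips than predicted. Correcting the position and lowering to about 25 mm above home.

```bash
python3 -m jog '[{"dx":0.001,"dy":0.003,"dz":-0.02,"wx":0,"wy":0,"wz":0,"grip":1},{"dx":0,"dy":0.002,"dz":-0.03,"wx":0,"wy":0,"wz":0,"grip":1},{"dx":0,"dy":0,"dz":-0.03,"wx":0,"wy":0,"wz":0,"grip":1},{"dx":0,"dy":0,"dz":-0.03,"wx":0,"wy":0,"wz":0,"grip":1},{"dx":0,"dy":0,"dz":-0.03,"wx":0,"wy":0,"wz":0,"grip":1},{"dx":0,"dy":0,"dz":-0.025,"wx":0,"wy":0,"wz":0,"grip":1},{"dx":0,"dy":0,"dz":-0.01,"wx":0,"wy":0,"wz":0,"grip":1},{"dx":0,"dy":0,"dz":-0.005,"wx":0,"wy":0,"wz":0,"grip":1},{"dx":0,"dy":0,"dz":0,"wx":0,"wy":0,"wz":0,"grip":1},{"dx":0,"dy":0,"dz":0,"wx":0,"wy":0,"wz":0,"grip":1}]'; python3 plan.py | tail -2;  python3 - <<'E'
from h import *
s=env.state();print(s["qpos"].round(1))
E
```

```text
time_s: 24.15
ee_pos: [523.6, -24.0, 79.2]
ee_rot: [-180.0, -30.6, 101.2]
force: [-0.2, 0.1, -4.3]
gripper_width: 25.4
foot now [501.3  87.5  83.2] neck now [533.3 -72.4 131.5] tilt 73.5
foot err (along,across,up) 3.1 0.6 38.2 neck err [ 1.6 -1.9 42.5]
[-21.5  27.8  98.3  26.5  73.5 -44.8]
```

```bash
python3 -m jog '[{"dx":0,"dy":0,"dz":-0.01,"wx":0,"wy":0,"wz":0,"grip":1},{"dx":0,"dy":0,"dz":-0.01,"wx":0,"wy":0,"wz":0,"grip":1},{"dx":0,"dy":0,"dz":-0.004,"wx":0,"wy":0,"wz":0,"grip":1},{"dx":0,"dy":0,"dz":0,"wx":0,"wy":0,"wz":0,"grip":1},{"dx":0,"dy":0,"dz":0,"wx":0,"wy":0,"wz":0,"grip":1}]' | grep -E 'ee_pos|force'; for i in 1 2 3; do python3 -m jog '[{"dx":0,"dy":0,"dz":-0.002,"wx":0,"wy":0,"wz":0,"grip":1},{"dx":0,"dy":0,"dz":0,"wx":0,"wy":0,"wz":0,"grip":1}]' | grep -E 'ee_pos|force'|tr '\n' ' '; done
```

```text
ee_pos: [522.7, -23.7, 53.9]
force: [-0.5, 0.2, -4.8]
ee_pos: [522.7, -23.8, 52.0] force: [-0.0, -0.1, -4.4] ee_pos: [522.6, -23.8, 49.8] force: [-0.4, 0.7, -5.0] ee_pos: [522.5, -23.7, 47.7] force: [-0.7, 0.0, -5.4]
```

```bash
for i in 1 2 3 4; do python3 -m jog '[{"dx":0,"dy":0,"dz":-0.001,"wx":0,"wy":0,"wz":0,"grip":1},{"dx":0,"dy":0,"dz":0,"wx":0,"wy":0,"wz":0,"grip":1}]' | grep -E 'ee_pos|force'|tr '\n' ' '; done
```

```text
ee_pos: [522.6, -23.7, 46.9] force: [-0.4, -0.4, -4.2] ee_pos: [522.6, -23.7, 45.9] force: [-0.3, 0.1, -5.3] ee_pos: [522.6, -23.7, 44.9] force: [-0.5, -0.6, -4.7] ee_pos: [522.5, -23.7, 43.9] force: [-0.3, 0.5, -4.8]
```

```bash
for i in 1 2 3 4; do python3 -m jog '[{"dx":0,"dy":0,"dz":-0.001,"wx":0,"wy":0,"wz":0,"grip":1},{"dx":0,"dy":0,"dz":0,"wx":0,"wy":0,"wz":0,"grip":1}]' | grep -E 'ee_pos|force'|tr '\n' ' '; done; python3 plan.py | tail -2
```

```text
ee_pos: [522.4, -23.6, 43.1] force: [-0.9, 0.4, -3.3] ee_pos: [522.4, -23.5, 42.4] force: [-0.7, -1.2, -0.6] ee_pos: [522.5, -23.5, 41.6] force: [-1.8, -1.7, 3.6] ee_pos: [522.5, -23.7, 40.6] force: [-1.7, -3.9, 4.8] foot now [500.2  87.7  44.8] neck now [532.4 -72.2  92.8] tilt 73.6
foot err (along,across,up) 2.6 -0.4 -0.2 neck err [ 0.6 -1.6  3.8]
```

It has touched down: the weight is carried, the foot is within 3 mm and the neck about 4 mm above the fork. I'll lower the neck a little more and then release.

```bash
python3 -m jog '[{"dx":0,"dy":0,"dz":-0.0008,"wx":0.007,"wy":0.0015,"wz":0,"grip":1},{"dx":0,"dy":0,"dz":-0.0008,"wx":0.007,"wy":0.0015,"wz":0,"grip":1},{"dx":0,"dy":0,"dz":0,"wx":0,"wy":0,"wz":0,"grip":1}]' | grep -E 'ee_pos|force'; python3 plan.py | tail -1;  python3 -m jog '[{"dx":0,"dy":0,"dz":0,"wx":0,"wy":0,"wz":0,"grip":1}]' 10 | grep force;  python3 -m jog '[{"dx":0,"dy":0,"dz":0,"wx":0,"wy":0,"wz":0,"grip":0.4},{"dx":0,"dy":0,"dz":0,"wx":0,"wy":0,"wz":0,"grip":0.3},{"dx":0,"dy":0,"dz":0,"wx":0,"wy":0,"wz":0,"grip":0.1},{"dx":0,"dy":0,"dz":0,"wx":0,"wy":0,"wz":0,"grip":0.05},{"dx":0,"dy":0,"dz":0,"wx":0,"wy":0,"wz":0,"grip":0.05},{"dx":0,"dy":0,"dz":0,"wx":0,"wy":0,"wz":0,"grip":0.05}]'
```

```text
ee_pos: [522.1, -23.0, 40.2]
force: [-3.6, -1.0, 12.9]
foot err (along,across,up) 2.0 -0.7 1.4 neck err [ 0.5 -1.8  2.7]
force: [-4.3, -3.5, 9.5]
time_s: 27.85
ee_pos: [522.8, -23.7, 38.1]
ee_rot: [-179.8, -31.5, 101.1]
force: [0.5, 0.1, -0.0]
gripper_width: 43.3
```

```bash
python3 -m jog '[{"dx":0,"dy":0,"dz":0.005,"wx":0,"wy":0,"wz":0,"grip":0.05},{"dx":0,"dy":0,"dz":0.01,"wx":0,"wy":0,"wz":0,"grip":0.05},{"dx":0,"dy":0,"dz":0.02,"wx":0,"wy":0,"wz":0,"grip":0.05},{"dx":0,"dy":0,"dz":0.03,"wx":0,"wy":0,"wz":0,"grip":0.05},{"dx":0,"dy":0,"dz":0.04,"wx":0,"wy":0,"wz":0,"grip":0.05},{"dx":0,"dy":0,"dz":0.04,"wx":0,"wy":0,"wz":0,"grip":0.05},{"dx":-0.02,"dy":0,"dz":0.04,"wx":0,"wy":0,"wz":0,"grip":0.05},{"dx":-0.03,"dy":0,"dz":0.03,"wx":0,"wy":0,"wz":0,"grip":0.05},{"dx":-0.04,"dy":0,"dz":0.01,"wx":0,"wy":0,"wz":0,"grip":0.05},{"dx":-0.04,"dy":-0.02,"dz":0,"wx":0,"wy":0,"wz":0,"grip":0.05}]' && python3 -m jog '[{"dx":-0.04,"dy":-0.03,"dz":0,"wx":0,"wy":0,"wz":0,"grip":0.05},{"dx":0,"dy":0,"dz":0,"wx":0,"wy":0,"wz":0,"grip":0.05},{"dx":0,"dy":0,"dz":0,"wx":0,"wy":0,"wz":0,"grip":0.05}]'; python3 - <<'E'
from gm import *
import plan
F,e0,R0,D,heel,neck,ax,cc=plan.goal()
a=(neck-heel)/np.linalg.norm(neck-heel);s=ax;u=np.cross(a,s) if np.cross(a,s)[2]>0 else np.cross(s,a)
for n in("scene","wrist","top"):
    im=env.grab_frame(n)[:,:,::-1].copy();cv2.imwrite(f"pics/{n}14.png",im);c=env.get_calibration(n)
    p=[proj(c,heel+a*k).round(1).tolist() for k in(0,50,187)]+[proj(c,heel+a*50+u*30).round(1).tolist()]
    print(n,"pred heel,50,cap,label",p)
    if n=="wrist": continue
    x=[q[0] for q in p];y=[q[1] for q in p];box=[int(max(0,min(x)-25)),int(max(x)+25),int(max(0,min(y)-25)),int(max(y)+25)]
    h=cv2.cvtColor(im,cv2.COLOR_BGR2HSV);green(im,box)
    for nm,lo,hi in(("brass",(10,110,110),(27,255,255)),("red",(170,120,80),(180,255,255)),("red2",(0,150,80),(6,255,255))):
        m=cv2.inRange(h,lo,hi);z=np.zeros_like(m);z[box[2]:box[3],box[0]:box[1]]=m[box[2]:box[3],box[0]:box[1]];yy,xx=np.nonzero(z)
        if len(xx): print(nm,len(xx),np.median(xx),np.median(yy))
E
```

```text
time_s: 28.85
ee_pos: [391.7, -43.0, 266.0]
ee_rot: [179.9, -31.3, 101.4]
force: [-0.8, -1.3, 0.6]
gripper_width: 42.9
time_s: 29.15
ee_pos: [352.6, -74.2, 264.3]
ee_rot: [-179.9, -31.4, 101.0]
force: [0.2, 0.5, -1.2]
gripper_width: 43.7
scene pred heel,50,cap,label [[337.6, 191.9], [328.4, 197.8], [300.1, 215.9], [330.1, 189.4]]
area 545 cen [324.2 202.6] dir [-0.897  0.442] ends [343.9 192.8] [303.8 212.6]
brass 62 300.0 217.0
red 29 330.0 191.0
red2 8 331.5 190.5
wrist pred heel,50,cap,label [[436.4, 167.2], [443.4, 195.2], [467.8, 292.9], [451.0, 183.1]]
top pred heel,50,cap,label [[289.9, 215.9], [303.5, 212.5], [341.9, 203.2], [301.0, 212.1]]
area 201 cen [319.1 208.5] dir [-0.936  0.351] ends [336.9 201.8] [311.4 211.4]
area 41 cen [290.3 215.6] dir [0.18  0.984] ends [289.  208.4] [291.6 222.3]
brass 14 341.0 201.0
red 47 302.0 215.0
red2 6 300.5 209.0
```

The cap, red band and foot all project within about 2 px of the home pose in both cameras. One last numeric check that the other things did not move, then I hand in.

```bash
python3 - <<'E'
from h import *
for f,bx in(("scene",dict(dish_b=(270,305,272,305),scoop=(312,365,252,290),tumbler=(222,262,302,350),jar=(388,425,205,252),dish_a=(432,460,98,122))),("top",dict(dish_b=(368,392,162,184),scoop=(322,362,150,166),tumbler=(414,436,150,172),jar=(266,290,136,160),dish_a=(162,185,168,192)))):
    a=cv2.imread("pics/"+("s0" if f=="scene" else "t0")+".png");b=cv2.imread(f"pics/{f}14.png")
    print(f,{k:float(cv2.absdiff(a,b)[v0:v1,u0:u1].mean().round(1)) for k,(u0,u1,v0,v1) in bx.items()})
s=env.state();print(s["time_s"],s["force"].round(1),abs(s["qvel"]).max().round(2))
env.job_done()
E
```

```text
scene {'dish_b': 3.9, 'scoop': 3.6, 'tumbler': 3.7, 'jar': 3.9, 'dish_a': 3.8}
top {'dish_b': 5.3, 'scoop': 5.2, 'tumbler': 4.9, 'jar': 5.4, 'dish_a': 6.8}
29.3 [ 0.2  0.4 -0.4] 0.59
the job is handed in; nothing more can be done
```

The brush lies flat in the free half of the top tray and the bottle lies in the cradle with its label up. The job was handed in at 29.3 s of the 66 s allowed; no verdict was reported.

- **Brush:** after release its ends measured (416,338) and (600,349) at the tray-floor height. I did not measure it again after that.
- **Bottle:** I gripped it by the neck, tilted it about 74°, set it down with a contact force of about 10–18 N and released it. In the last scene and top pictures its cap, red label band and foot came within about 2–3 px (a few mm) of the home pose. The label was turned by an estimated 10–20°, in addition to the 15° slope.
- **Other things:** the picture areas around both dishes, the scoop, the tumbler and the sugar jar matched the first pictures to within image noise. The bowl in the middle tray was not checked. At hand-in the arm was clear and the wrist force about zero.

**What disagreed:**
- **Fingertips:** they are really about 34 mm behind the reported TCP along the tool. My first three grasps of the brush closed on air, until I felt for its top with the shut fingers (36 N at most) and corrected for the offset.
- **Bottle in the grip:** it sat about 5 mm off the prediction by the wrist picture, though touchdown came close to the uncorrected height.
- **Cradle fit:** the scene and top cameras differed by up to 5 mm on the cradle's position.
- **Last check:** it was by numbers only, because the 12 picture views were used up.

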